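Tighten a filter lid's clamp nuts by counted quarter turns

TASK

Tighten the filter lid with the orange-handled key, going clockwise round the rim: first the red nut one quarter turn, then the yellow nut two quarter turns, both clockwise; the blue nut is already tight, so do not turn it. Seat the key gently on each nut, push the slack nut down until you feel it bite on the stiff spring below, and keep that light push on all the while it turns; then stand the key back upright in its grey stand and let go, leaving the other things on the bench alone.

Things in the scene. Friction and masses are not known exactly. Their poses are not given: they have to be found in the camera images.
- key_handle (a point): centre of the orange handle bar of the T-shaped box key (180 g), which starts upright in its stand, z up. Bar 50 mm long (x) x 12 mm thick (y) x 26 mm high (z): grip across the 12 mm. Below it a 10 mm thick shaft, 13 to 25 mm below this point, then a square steel foot 26 x 26 mm, 26 mm high
- key: the same key, axes as the handle's; origin at the centre of the foot's underside, 51 mm below the handle's centre. In the underside a square socket 16 mm wide, 16 mm deep (its roof is 35 mm below the handle's centre), sides parallel to x and y
- stand: fixed grey round cup that holds the key on a disc 84 mm wide; origin under its centre on the table. Inside 44 mm wide, inner floor 5 mm up, rim 28 mm up; the key drops in at any yaw
- housing: fixed round metal filter housing, 210 mm across, lid top 50 mm up, hub in the middle 40 mm wide reaching 72 mm, three flat spokes; origin under its centre on the table. Three upright square brass clamp nuts stand at the spoke ends about 80 mm from the centre, on collars 30 mm wide; clockwise from above: red, yellow, blue collar
- red_top (a point): centre of the top of the square brass nut on the red collar (the first nut); turns and sinks with it, x and y axes square to its flats, z up. The greased nut is 14 mm square and 19 mm high; its top 4 mm are bevelled to 8 mm square. Small white mark on top towards its x. Its yaw at the start is arbitrary
- red_nut (a joint): angle of the nut on the red collar, rad: 0 at the start, growing clockwise seen from above (tightening), a quarter turn = 1.571. Stays where it is left; turning takes about 0.03 to 0.07 N m. The socket has about 0.15 rad of play either way on it
- red_spring (a joint): how far the stiff spring seat inside the red collar is pressed down, m: 0 when free, 9 N per mm, stop at 5 mm
- red_sleeve: dark sleeve, 21 mm wide, under the nut on the red collar, with that nut; origin on its axis 23 mm below the nut's top. Sleeve and nut start slack: about 3 N slides them down 3 to 12 mm (unknown, different each time) until they bite on the stiff spring seat in the collar. They stay down unless the key drags them up again as it is lifted (lift it over 35 mm to clear)
- yellow_top (a point): centre of the top of the square brass nut on the yellow collar (the second nut); turns and sinks with it, x and y axes square to its flats, z up. The greased nut is 14 mm square and 19 mm high; its top 4 mm are bevelled to 8 mm square. Small white mark on top towards its x. Its yaw at the start is arbitrary
- yellow_nut (a joint): angle of the nut on the yellow collar, rad: 0 at the start, growing clockwise seen from above (tightening), a quarter turn = 1.571. Stays where it is left; turning takes about 0.03 to 0.07 N m. The socket has about 0.15 rad of play either way on it
- yellow_spring (a joint): how far the stiff spring seat inside the yellow collar is pressed down, m: 0 when free, 9 N per mm, stop at 5 mm
- yellow_sleeve: dark sleeve, 21 mm wide, under the nut on the yellow collar, with that nut; origin on its axis 23 mm below the nut's top. Sleeve and nut start slack: about 3 N slides them down 3 to 12 mm (unknown, different each time) until they bite on the stiff spring seat in the collar. They stay down unless the key drags them up again as it is lifted (lift it over 35 mm to clear)
- blue_top (a point): centre of the top of the square brass nut on the blue collar (the third, already tight nut); turns and sinks with it, x and y axes square to its flats, z up. The greased nut is 14 mm square and 19 mm high; its top 4 mm are bevelled to 8 mm square. Small white mark on top towards its x. Its yaw at the start is arbitrary
- blue_nut (a joint): angle of the nut on the blue collar, rad: 0 at the start, growing clockwise seen from above (tightening), a quarter turn = 1.571. Stays where it is left; turning takes about 0.03 to 0.07 N m. The socket has about 0.15 rad of play either way on it
- blue_spring (a joint): how far the stiff spring seat inside the blue collar is pressed down, m: 0 when free, 9 N per mm, stop at 5 mm
- blue_sleeve: dark sleeve, 21 mm wide, under the nut on the blue collar, with that nut; origin on its axis 23 mm below the nut's top. Sleeve and nut start slack: about 3 N slides them down 3 to 12 mm (unknown, different each time) until they bite on the stiff spring seat in the collar. They stay down unless the key drags them up again as it is lifted (lift it over 35 mm to clear)
- amber_bottle: brown glass bottle with white cap, 40 mm wide, 75 mm tall; bystander, origin at the centre of its underside; leave alone
- beaker: empty glass beaker, 66 mm wide, 85 mm tall; bystander, origin at the centre of its underside; leave alone
- blue_jar: dark blue jar with lid, 60 mm wide, 70 mm tall; bystander, origin at the centre of its underside; leave alone
- white_jar: white jar, 50 mm wide, 55 mm tall; bystander, origin at the centre of its underside; leave alone
- spare_ring: black rubber gasket ring lying flat, 90 mm outside, 8 mm high; bystander, origin at the centre of its underside; leave alone
- spare_nut: loose spare brass nut, a 14 mm cube; bystander, origin at the centre of its underside; leave alone
There are look-alikes about, which are no part of the job. What is shaped like the key but green or pink is not meant.

How it is judged:
By the outcome, as a careful person would: the job done as asked, in the order asked, and still so for the second after the job is handed in, with the robot touching nothing.
It also fails if it takes over 72 s, if anything falls off the work surface, if the arm or the gripper's body presses on something with over 40 N, if the wrist force passes 120 N, or if a joint passes its speed limit or range.

ROBOT

A 6-joint arm with a two-finger parallel gripper is mounted at the origin on the work surface. World frame = base frame: x ahead of the robot, y to its left, z up, the work surface at z = 0. Lengths are in mm, angles in rad, forces in N, time in s.
With the tool pointing down it reaches from about 350 to 875 mm from the base axis. Payload 4.2 kg.
Tool frame: the origin (TCP) lies at the very end of the fingers, on their centre line; the grasp point (between the pads) lies 19 mm behind it (robot.pinch_z is the distance from the TCP to the grasp point, in mm); z points along the fingers, y is the direction in which the jaws open and shut (so a half turn about z gives the same grasp; the last joint's range is limited). The gripper opens to 87 mm and grips with 3 to 60 N. Pads are 19 mm wide; open, the fingers measure 117 mm over their backs; the gripper's body (75 mm by 190 mm) begins 51 mm behind the grasp point.
Start: joints at [0.259, 0.385, 0.008, 0, -1.194, -0.259], TCP at [624.979, 0.025, 222.55] pointing down, gripper open.
Joint ranges: [-3.14, 3.14], [-1.21, 2.06], [-1.07, 1.41], [-3.16, 2.05], [-2.99, -0.16], [-3.1, 3.1]. Speed limits (rad/s): [2.79, 2.79, 3.14, 3.14, 3.14, 3.14].

INTERFACE

Orientations are given as a unit quaternion [x, y, z, w].
In Python, from plant import robot gives the robot as it stands.
- The arm moves only by the tool apply_moves, never from a script. Its argument "targets" is a list of rows, each a list of 7 numbers: the opening, from 0 (shut) to 1 (fully open), then the shift along the tool's x, y, z in cm, then the turn, a rotation vector about the tool's x, y, z in rad. In form: [[grip, x, y, z, rx, ry, rz], ...]. A call has 1 to 20 rows; each row shifts and turns the commanded pose from where the row before left it, along the tool's axes as they then stand; what a row does not reach is not made up. A row lasts 1/8 s, in which the tool goes at most 62.5 mm and 10.7 degrees, less where a joint would pass 70% of its speed; a pose out of reach is approached as far as the arm can. A call with a gripper value outside its range is refused whole. The fingers move at their own pace and stop on an object; the grip force is fixed at half the most. Time passes only in rows, so rows that do not move let the fingers close. It gives the time, the measured TCP pose, the force and the opening at its end, in the units of the state.
- robot.get_obs(): the state, without advancing time (a new reading comes with each control period).
- robot.capture(name): name is "scene" or "side" or "wrist"; returns a dict with "pixels" (480x640x3 uint8, red, green, blue), "fx", "fy", "cx", "cy" (pixels), "k1" (the pictures are not rectified: a ray, as slopes to the right and down, at radius r is drawn at 1 + k1 r^2 times it, then the intrinsics apply), "cam_to_world" (4x4, takes a point from camera to world coordinates); the wrist camera has in their place "T_tool_cam" (4x4, takes a point from camera to tool coordinates, whose origin is the TCP and whose axes are the flange's). Camera axes: x right, y up, looking along -z (the intrinsics and any distortion apply to the point x, -y, -z); pixel columns grow to the right and rows downward; lengths in mm; the calibration is good to about 2 mm. A picture is of the moment at which its call begins: read the wrist's pose just before it. There is no depth.
- robot.finish_job(): hands the job in, once; it reports no verdict.
The state is a dict: "clock": time; "joint_pos": joint angles; "qvel": joint speeds; "tau": joint torques, N m; "ee_pos": TCP position; "eef_rot": TCP orientation; "contact_force": force on the tool from outside, world axes, zero at the start; "wrist_torque": the same for the moment, N m; "gripper_width": finger opening in mm.
Only numpy, scipy, OpenCV 4.12 (cv2) and the standard library are available. Lean on these libraries where they do the work, as an engineer would, in place of code of your own. Each camera call takes 0.05 s, during which the arm holds its last target.

## Working session

There is one attempt and no reset: what is moved stays moved. The work goes in short steps, Python scripts to look and compute and a tool call to move; the robot and the scene stay as the last step left them, time stands still between calls to the robot, and variables do not carry over. Pictures are saved under pics/ and viewed, and the job is handed in when it is done.

Besides the shell and the picture viewer there is one more tool, called after "Emit:" by a JSON object that holds its "method" and its "body". apply_moves: Moves the arm, as the interface text tells. Its arguments: {"type":"object","properties":{"targets":{"type":"array","items":{"type":"array","items":{"type":"number"}}}},"required":["targets"]}

```bash
ls; mkdir -p pics
python3 - <<'E'
from plant import robot
import cv2
o=robot.get_obs()
print({k:o[k] for k in o})
for n in ["scene","side","wrist"]:
    c=robot.capture(n)
    cv2.imwrite(f"pics/{n}0.png",c["pixels"][:,:,::-1])
    print(n,{k:c[k] for k in c if k!="pixels"})
E
```

```text
pics
{'clock': 0.0, 'joint_pos': array([ 2.58629761e-01,  3.85555082e-01,  6.60359757e-03, -4.84462100e-04,
       -1.19400262e+00, -2.58591581e-01]), 'qvel': array([ 0.00099039,  0.0004776 , -0.00146263, -0.00039277, -0.00096758,
        0.00087032]), 'tau': array([ 5.69075401e-04, -3.90661991e+01,  1.87403029e+01,  4.22001421e+00,
        1.09914420e-02, -1.81494070e-04]), 'ee_pos': array([6.24387236e+02, 2.99287139e-02, 2.21453958e+02]), 'eef_rot': array([-0.70705665,  0.70715605,  0.00073704, -0.00081943]), 'contact_force': array([-0.13302116,  0.53278331, -0.72326803]), 'wrist_torque': array([ 0.02797962, -0.01402835,  0.01953698]), 'gripper_width': 87.05026161832751}
scene {'fx': 606.4704056933331, 'fy': 606.4704056933331, 'cx': 305.5301233084935, 'cy': 236.25554954188786, 'k1': 0.003358923301765502, 'cam_to_world': array([[-5.05893191e-01, -4.63844268e-01,  7.27269258e-01,
         1.47985120e+03],
       [ 8.62357956e-01, -2.91770436e-01,  4.13773813e-01,
         5.79587343e+02],
       [ 2.02690572e-02,  8.36491786e-01,  5.47604472e-01,
         7.90325630e+02],
       [ 0.
[... 363 characters left out ...]
161e-01,
        -1.04295054e+03],
       [ 1.42347512e-02,  8.67601018e-01,  4.97057185e-01,
         7.21220166e+02],
       [ 0.00000000e+00,  0.00000000e+00,  0.00000000e+00,
         1.00000000e+00]])}
wrist {'fx': 374.4224648646718, 'fy': 374.4224648646718, 'cx': 325.70562995051546, 'cy': 241.83794915741814, 'k1': -0.014363655770967985, 'T_tool_cam': array([[ 3.02286430e-04,  9.63924125e-01,  2.66176989e-01,
         7.32044819e+01],
       [ 9.99999943e-01, -2.50794546e-04, -2.27440769e-04,
         1.39675504e+00],
       [-1.52479907e-04,  2.66177042e-01, -9.63924146e-01,
        -1.62994345e+02],
       [ 0.00000000e+00,  0.00000000e+00,  0.00000000e+00,
         1.00000000e+00]])}
```

View pics/scene0.png

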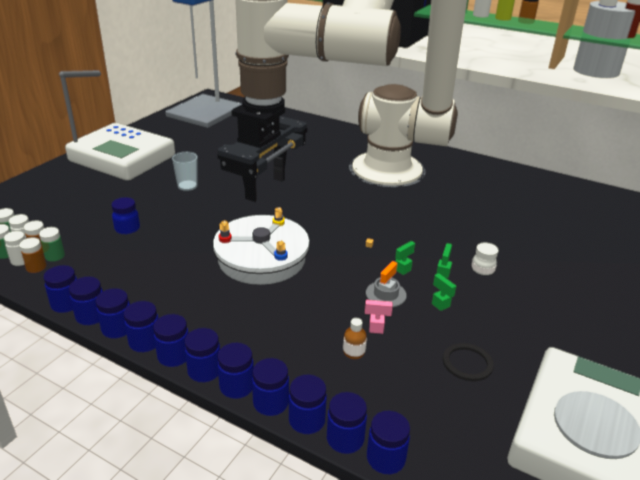

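View pics/side0.png

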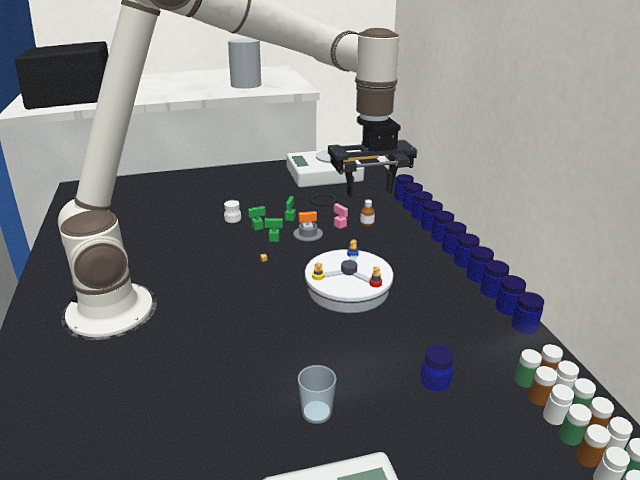

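View pics/wrist0.png

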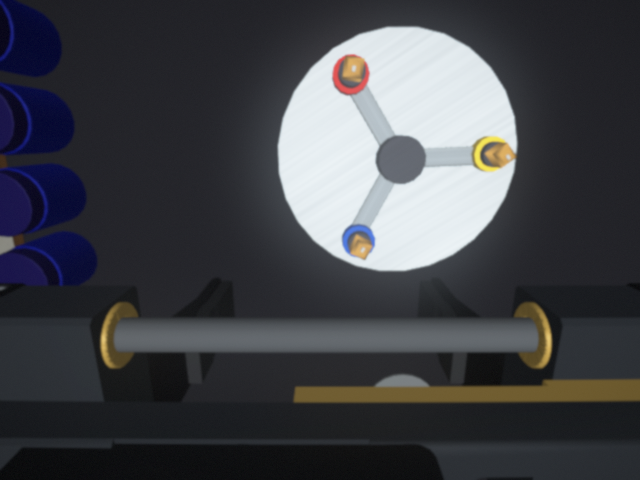

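The orange key is at about (390,272) in scene and (308,217) in side. It is the only orange one, and it sits in the grey stand. The green keys are at scene (404,257), (446,260) and (444,290), the pink one at (378,315). Next I'll confirm with crops and measure.

```bash
cat > h.py <<'E'
import numpy as np, cv2
from plant import robot
from scipy.spatial.transform import Rotation as R
def grab(n):
    o=robot.get_obs(); c=robot.capture(n)
    if n=="wrist":
        T=np.eye(4);T[:3,:3]=R.from_quat(o["eef_rot"]).as_matrix();T[:3,3]=o["ee_pos"]
        c["cam_to_world"]=T@c["T_tool_cam"]
    return c
def ray(c,u,v):
    x=(u-c["cx"])/c["fx"];y=(v-c["cy"])/c["fy"]
    s=1.0;r=np.hypot(x,y)
    q=r
    for _ in range(20): q=r/(1+c["k1"]*q*q)
    k=q/r if r>0 else 1
    d=np.array([x*k,-y*k,-1]);M=c["cam_to_world"]
    d=M[:3,:3]@d
    return M[:3,3],d/np.linalg.norm(d)
def onz(c,u,v,z):
    o,d=ray(c,u,v);return o+d*(z-o[2])/d[2]
def tri(*obs):
    A=np.zeros((3,3));b=np.zeros(3)
    rs=[ray(*q) for q in obs]
    for o,d in rs:
        P=np.eye(3)-np.outer(d,d);A+=P;b+=P@o
    p=np.linalg.solve(A,b)
    return p,[np.linalg.norm(np.cross(p-o,d)) for o,d in rs]
def proj(c,p):
    M=np.linalg.inv(c["cam_to_world"]);q=M[:3,:3]@np.array(p)+M[:3,3]
    x,y=q[0]/-q[2],-q[1]/-q[2];r2=x*x+y*y;k=1+c["k1"]*r2
    return c["cx"]+c["fx"]*x*k,c["cy"]+c["fy"]*y*k
def crop(c,u,v,w,h,s,name):
    im=c["pixels"][v:v+h,u:u+w,::-1]
    cv2.imwrite(name,cv2.resize(im,None,fx=s,fy=s,interpolation=cv2.INTER_CUBIC))
def mask(c,lo,hi,box=None):
    hsv=cv2.cvtColor(c["pixels"],cv2.COLOR_RGB2HSV)
    m=cv2.inRange(hsv,lo,hi)
    if box:
        z=np.zeros_like(m);u,v,w,h=box;z[v:v+h,u:u+w]=m[v:v+h,u:u+w];m=z
    return m
def blobs(m,amin=8):
    n,l,s,ce=cv2.connectedComponentsWithStats(m)
    return [(s[i][:5].tolist(),ce[i].round(1).tolist()) for i in range(1,n) if s[i][4]>=amin]
E
python3 - <<'E'
from h import *
S=grab("scene");D=grab("side")
crop(S,340,220,160,120,5,"pics/s1.png");crop(D,230,180,160,120,5,"pics/d1.png")
for c,b in((S,(360,230,80,80)),(D,(280,190,60,60))):
    print(blobs(mask(c,(3,200,150),(14,255,255),b)))
E
```

```text
[([381, 261, 14, 12, 14], [387.5, 265.7]), ([381, 266, 14, 17, 95], [387.5, 275.0])]
[([299, 212, 18, 10, 115], [307.3, 217.2])]
```

View pics/s1.png

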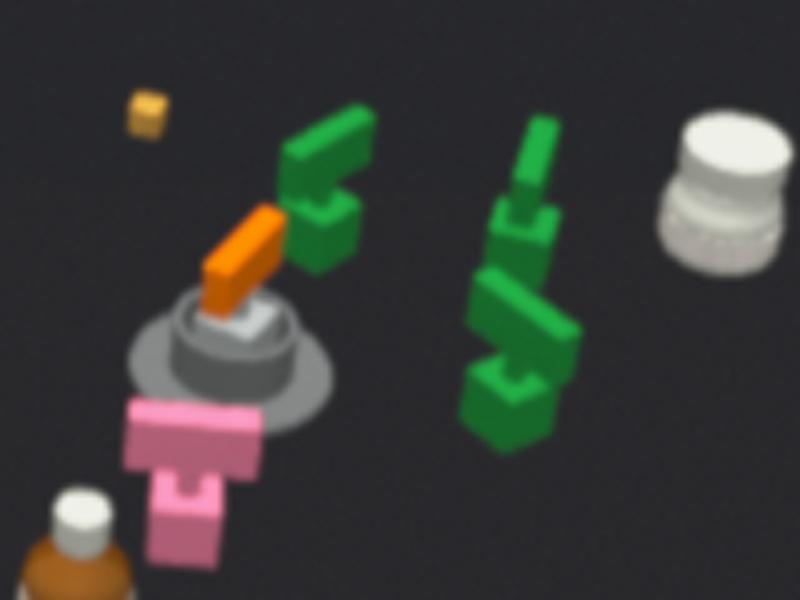

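View pics/d1.png

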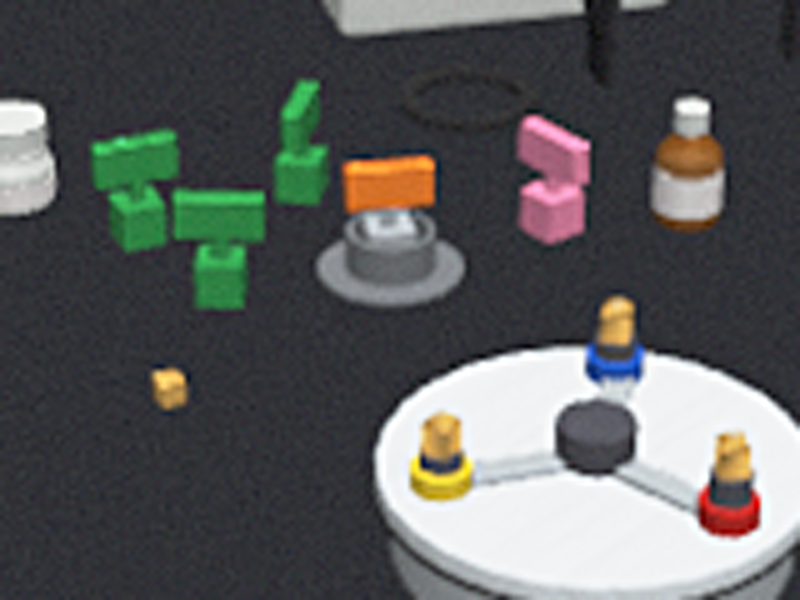

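Run:
```python
from h import *
S=grab("scene");D=grab("side");W=grab("wrist")
print("handle",tri((S,388.8,272.4),(D,307.8,217.0)))
ms=mask(S,(3,200,80),(14,255,255),(360,230,80,80)); print(blobs(ms))
print("bar ends side on z56",onz(D,299,218,56),onz(D,317,216.7,56))
print("hub",onz(W,401,159,72))
for n,u,v in(("pink",378,306),("g1",405,250),("g3",444,281)): print(n,onz(S,u,v,64))
for n,u,v in(("pink",341,210),("g1",257,212),("g2",290,205),("g3",274,223)): print(n,"side",onz(D,u,v,64))
for n,u,v in(("r",351,75),("y",492,155),("b",359,240)): print(n,onz(W,u,v,60))
```

```text
handle (array([533.65980587, 235.96363898,  56.19177853]), [np.float64(2.289789834897264), np.float64(2.289789834897434)])
[([381, 261, 14, 12, 14], [387.5, 265.7]), ([381, 265, 15, 18, 101], [387.9, 274.8])]
bar ends side on z56 [509.11767483 232.68523664  56.        ] [560.16792243 227.98339937  56.        ]
hub [561.68391113 -57.10800526  72.        ]
pink [648.19917027 265.68620994  64.        ]
g1 [448.56029233 236.90541774  64.        ]
g3 [508.65800052 344.88393257  64.        ]
pink side [633.63257541 236.86296189  64.        ]
g1 side [398.77535802 283.62373604  64.        ]
g2 side [499.27303834 305.19539638  64.        ]
g3 side [432.8412291  205.06826488  64.        ]
r [ 603.01976778 -122.67254935   60.        ]
y [481.97333423 -59.99634457  60.        ]
b [593.36462524  14.8902581   60.        ]
```

Handle centre comes out at (534,236,56). The expected height is 56, so that agrees. Next I'll move over it and look with the wrist camera.

Emit:
{"method": "apply_moves", "body": {"targets": [[0.6,-5.9,1.1,0,0,0,0],[0.6,-5.9,1.1,0,0,0,0],[0.6,-5.9,1.1,0,0,0,0],[0.6,-5.9,1.1,0,0,0,0],[0.6,0,0,0,0,0,0.175],[0.6,0,0,0,0,0,0.175],[0.6,0,0,0,0,0,0.175],[0.6,0,0,0,0,0,0.175],[0.6,0,0,0,0,0,0.175],[0.6,0,0,0,0,0,0.175],[0.6,0,0,0,0,0,0.175],[0.6,0,0,0,0,0,0.175],[0.6,0,0,0,0,0,0.17],[0.6,0,0,0,0,0,0]]}}

```text
clock: 2.15
ee_pos: [581.0, 236.0, 222.6]
eef_rot: [-0.001, 1.0, -0.0, -0.0]
contact_force: [0.1, 0.1, -0.2]
gripper_width: 52.2
```

Run:
```python
from h import *
o=robot.get_obs();print(o["joint_pos"],o["ee_pos"],o["eef_rot"])
W=grab("wrist");cv2.imwrite("pics/w1.png",W["pixels"][:,:,::-1])
print(blobs(mask(W,(3,200,80),(15,255,255))))
```

```text
[ 6.43553573e-01  3.88271725e-01  1.34233817e-02 -7.26673694e-06
 -1.19599932e+00 -2.21154049e+00] [580.9547819  236.0084426  222.55421839] [-1.40337231e-03  9.99999015e-01 -1.26643802e-05 -2.25788683e-05]
[]
```

View pics/w1.png

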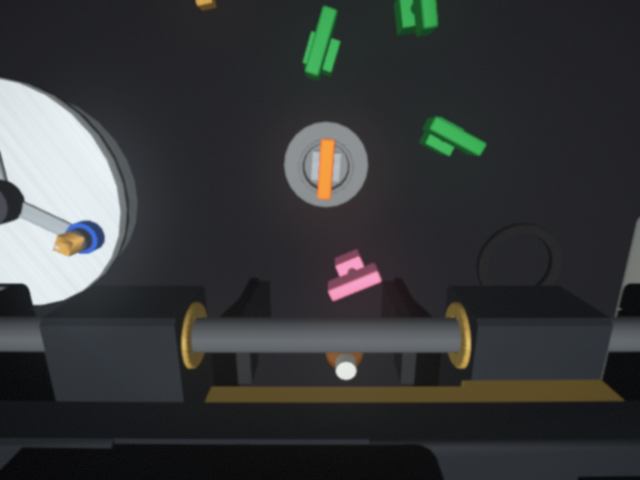

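Run:
```python
from h import *
W=grab("wrist");crop(W,280,110,100,100,6,"pics/w1c.png")
m=mask(W,(5,180,200),(20,255,255),(290,120,70,90));print(blobs(m))
cs=max(cv2.findContours(m,cv2.RETR_EXTERNAL,cv2.CHAIN_APPROX_NONE)[0],key=cv2.contourArea)
r=cv2.minAreaRect(cs);bp=cv2.boxPoints(r);print(r)
P=np.array([onz(W,u,v,69) for u,v in bp]);print(P,P.mean(0))
for i in range(4):print(np.linalg.norm(P[i]-P[i-1]),np.degrees(np.arctan2(*(P[i]-P[i-1])[1::-1])))
b=mask(W,(0,0,90),(180,60,160),(270,110,110,110))
cs=max(cv2.findContours(b,cv2.RETR_EXTERNAL,cv2.CHAIN_APPROX_NONE)[0],key=cv2.contourArea)
e=cv2.fitEllipse(cv2.convexHull(cs));print(e,onz(W,*e[0],3))
```

```text
[([318, 140, 16, 58, 656], [325.6, 168.6])]
((325.3883361816406, 168.56344604492188), (12.25449275970459, 57.496368408203125), 4.085616588592529)
[[554.62639498 228.20791516  69.        ]
 [507.55732795 231.64416006  69.        ]
 [508.20639218 241.62873536  69.        ]
 [555.3274642  238.59448531  69.        ]] [531.42939483 235.01882398  69.        ]
10.41020352882154 -93.86147415757775
47.194330703669976 175.8245683065037
10.005649816758956 86.28062408025262
47.218662640892575 -3.68433963943196
((325.6941223144531, 163.97557067871094), (84.0440444946289, 85.32019805908203), 0.11743853986263275) [531.58817957 235.16870104   3.        ]
```

View pics/w1c.png

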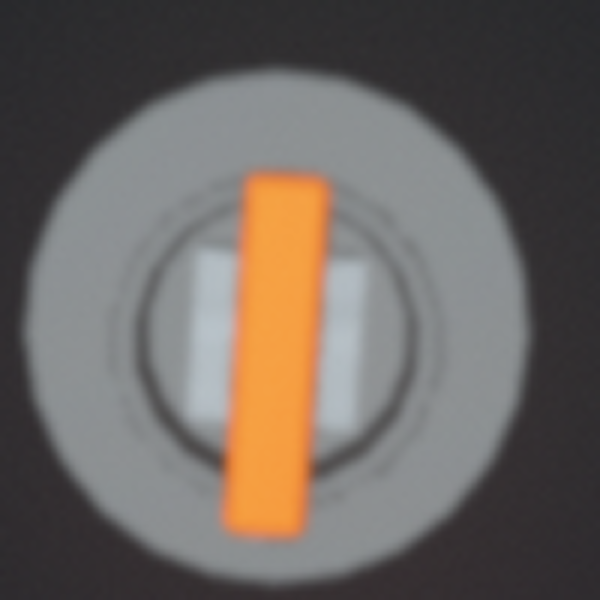

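Key: bar centre (531.4,235.0), yaw −3.9°, 47×10 mm on the z=69 plane. The stand disc centre is (531.6,235.2), which agrees. I'll go down and grasp.

Emit:
{"method": "apply_moves", "body": {"targets": [[0.6,4.96,-0.1,0,0,0,0],[0.6,0,0,4,0,0,0.068],[0.6,0,0,5,0,0,0],[0.6,0,0,4,0,0,0],[0.6,0,0,3,0,0,0],[0.6,0,0,1.4,0,0,0],[0.6,0,0,1.0,0,0,0],[0.6,0,0,0,0,0,0]]}}

```text
clock: 3.25
ee_pos: [531.6, 235.1, 38.7]
eef_rot: [0.033, 0.999, 0.0, 0.0]
contact_force: [-0.2, 0.9, 0.7]
gripper_width: 52.7
```

Run:
```python
from h import *
W=grab("scene");crop(W,300,160,160,140,5,"pics/s2.png")
W=grab("side");crop(W,250,130,140,120,5,"pics/d2.png")
```

```text
(no output)
```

View pics/d2.png

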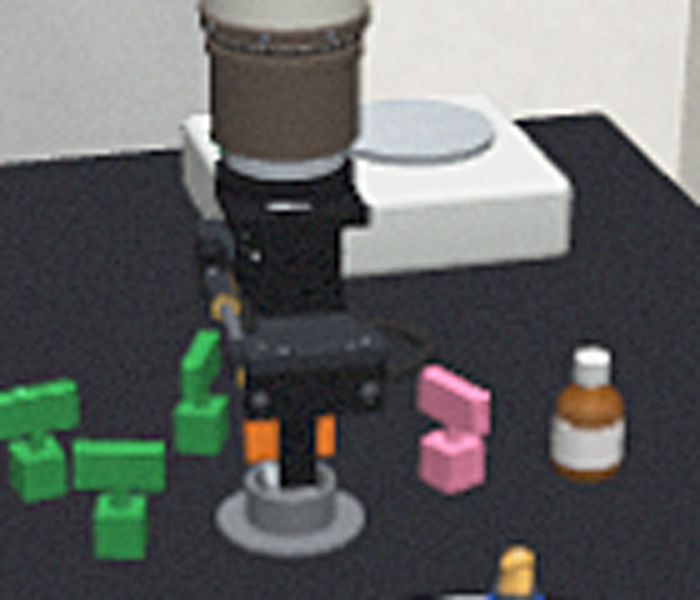

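View pics/s2.png

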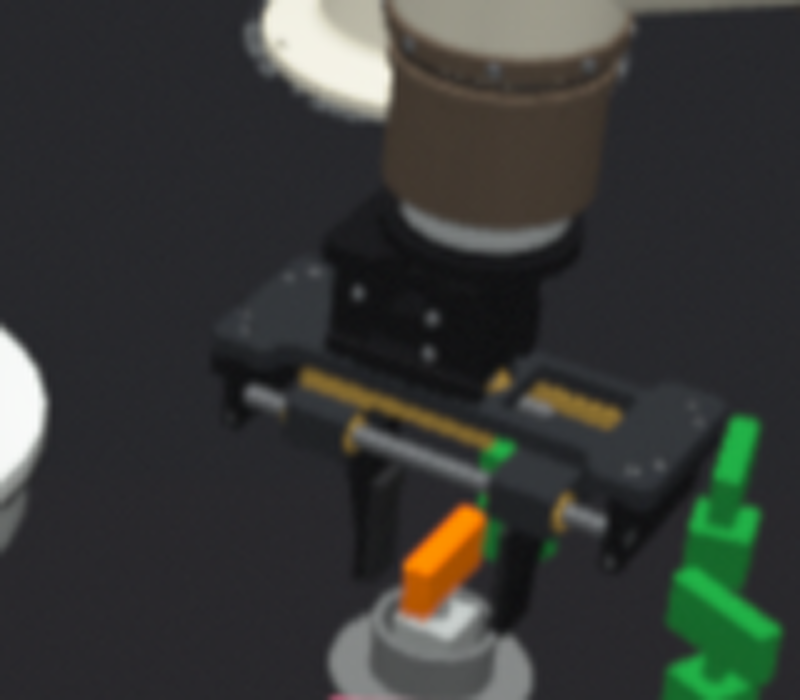

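The fingers straddle the orange bar centrally (side view, bar between crop x 245 and 335). I'll close and lift to z≈223.

Emit:
{"method": "apply_moves", "body": {"targets": [[0.3,0,0,0,0,0,0],[0.0,0,0,0,0,0,0],[0.0,0,0,0,0,0,0],[0.0,0,0,0,0,0,0],[0.0,0,0,0,0,0,0],[0,0,0,0,0,0,0]]}}

```text
clock: 4.1
ee_pos: [531.4, 235.1, 38.5]
eef_rot: [0.034, 0.999, 0.0, 0.0]
contact_force: [-0.2, 0.4, -0.0]
gripper_width: 11.9
```

Emit:
{"method": "apply_moves", "body": {"targets": [[0,0,0,-1.5,0,0,0],[0,0,0,-4.9,0,0,0],[0,0,0,-6,0,0,0],[0,0,0,-6,0,0,0],[0,-1.35,-5.55,0,0,0,0],[0,-1.35,-5.55,0,0,0,0],[0,-1.35,-5.55,0,0,0,0],[0,-1.35,-5.55,0,0,0,0],[0,0,0,0,0,0,-0.182],[0,0,0,0,0,0,-0.182],[0,0,0,0,0,0,-0.182],[0,0,0,0,0,0,-0.182],[0,0,0,0,0,0,-0.182],[0,0,0,0,0,0,-0.182],[0,0,0,0,0,0,-0.182],[0,0,0,0,0,0,-0.182],[0,0,0,0,0,0,-0.182],[0,0,0,0,0,0,0]]}}

```text
clock: 6.35
ee_pos: [569.9, 9.8, 223.0]
eef_rot: [-0.706, 0.708, 0.0, -0.0]
contact_force: [-0.6, 0.1, -2.7]
gripper_width: 11.6
```

Run:
```python
from h import *
o=robot.get_obs();print(o["joint_pos"],o["ee_pos"],R.from_quat(o["eef_rot"]).as_matrix()[:,0],o["contact_force"])
W=grab("wrist");cv2.imwrite("pics/w3.png",W["pixels"][:,:,::-1])
for n,b in(("r",(320,30,60,60)),):pass
D=grab("side");cv2.imwrite("pics/d3.png",D["pixels"][:,:,::-1])
```

```text
[ 3.01203668e-01  2.91219620e-01 -1.29426719e-01 -2.55356573e-04
 -1.15036744e+00 -3.03384226e-01] [569.89527631   9.78263555 222.97306444] [-2.28482664e-03 -9.99997377e-01 -1.57483072e-04] [-0.61266571  0.06593723 -2.66959697]
```

View pics/w3.png

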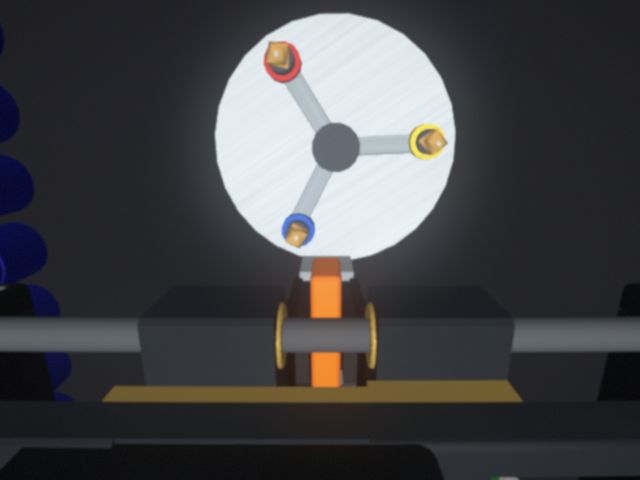

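View pics/d3.png

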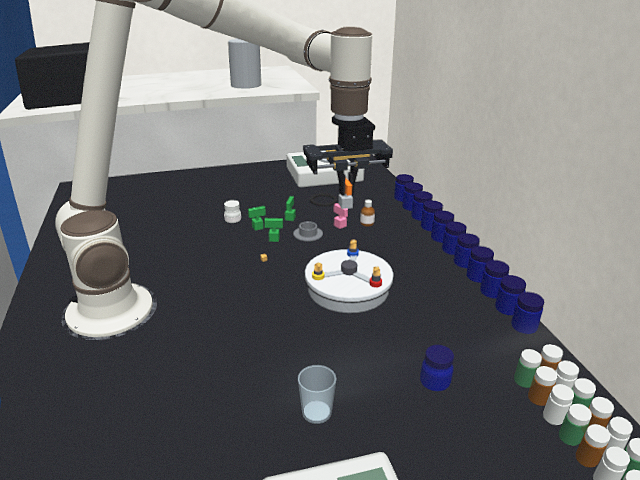

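The key hangs upright in the jaws (seen in wrist and side). In wrist, nuts: red (280,53), yellow (434,141), blue (297,236). Crops next.

Run:
```python
from h import *
W=grab("wrist");D=grab("side");S=grab("scene")
def c4(c,u,v,w=40,s=10):
    return cv2.resize(c["pixels"][v-w//2:v+w//2,u-w//2:u+w//2,::-1],None,fx=s,fy=s,interpolation=cv2.INTER_CUBIC)
a=np.hstack([c4(W,281,55),c4(W,431,141)]);
cv2.imwrite("pics/nw.png",a)
a=np.hstack([c4(D,376,275),c4(D,319,268)]);b=np.hstack([c4(S,225,230),c4(S,279,215)])
cv2.imwrite("pics/nd.png",cv2.resize(np.vstack([a,b]),(600,600)))
```

```text
(no output)
```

View pics/nw.png

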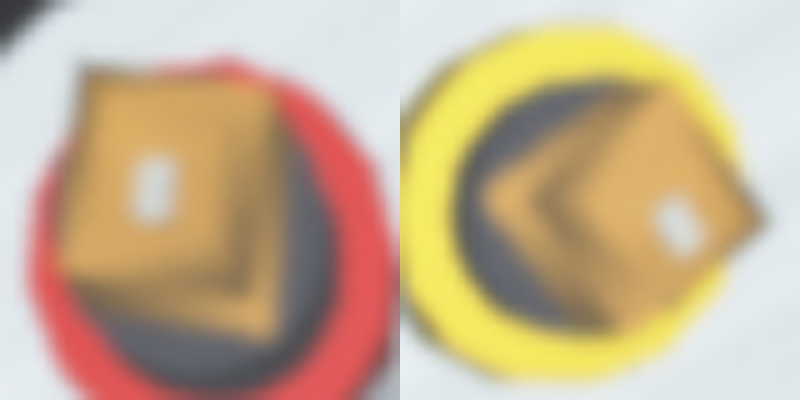

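View pics/nd.png

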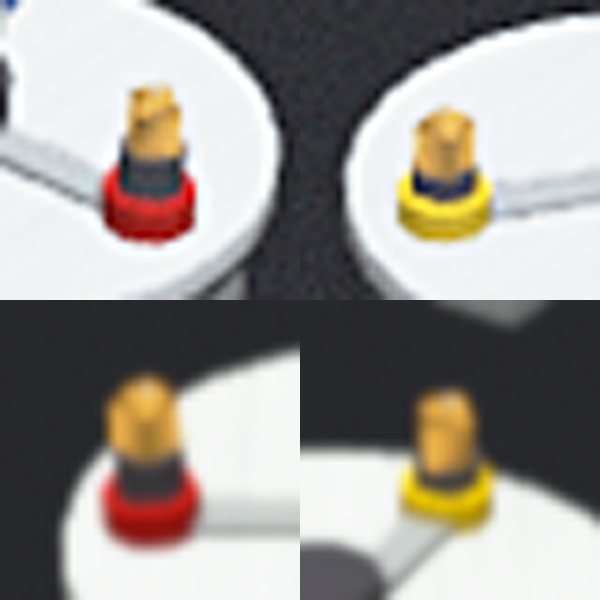

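Emit:
{"method": "apply_moves", "body": {"targets": [[0,3.0,-1.7,3.6,0,0,0],[0,3.0,-1.7,3.7,0,0,0],[0,0,0,0,0,0,0],[0,0,0,0,0,0,0]]}}

```text
clock: 7.1
ee_pos: [604.8, -50.1, 150.1]
eef_rot: [-0.707, 0.707, -0.0, 0.0]
contact_force: [1.0, 0.7, -0.8]
gripper_width: 12.1
```

Run:
```python
from h import *
o=robot.get_obs();print(o["joint_pos"],o["ee_pos"],R.from_quat(o["eef_rot"]).as_matrix()[:,0],o["contact_force"])
W=grab("wrist");print(proj(W,(603,-122,85)))
np.savez("w4.npz",**W)
cv2.imwrite("pics/w4.png",W["pixels"][:,:,::-1])
```

```text
[ 1.83998020e-01  4.12218095e-01 -1.41223874e-01  5.23595884e-04
 -1.01655040e+00 -1.84724277e-01] [604.82716158 -50.12236036 150.08425105] [-4.50992292e-04 -9.99999856e-01  2.90199170e-04] [ 0.96390928  0.72434254 -0.83521297]
(np.float64(326.42237830355754), np.float64(140.92400161119608))
```

View pics/w4.png

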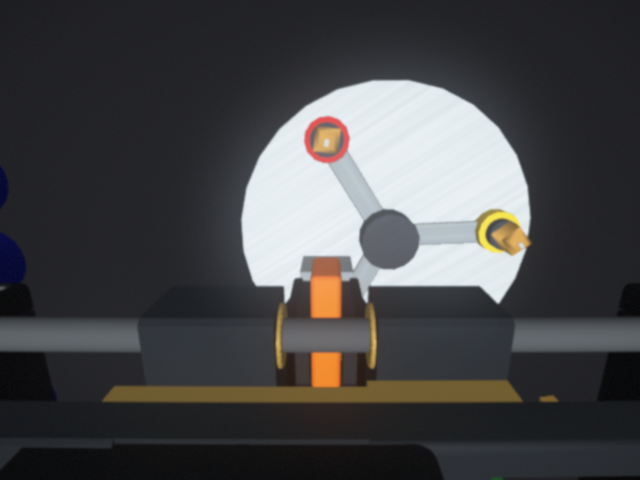

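Run:
```python
from h import *
W=dict(np.load("w4.npz"))
crop(W,302,115,50,50,12,"pics/r4.png")
hsv=cv2.cvtColor(W["pixels"],cv2.COLOR_RGB2HSV)
m=mask(W,(8,70,110),(25,255,255),(305,118,45,45))
cs=max(cv2.findContours(m,cv2.RETR_EXTERNAL,cv2.CHAIN_APPROX_NONE)[0],key=cv2.contourArea)
r=cv2.minAreaRect(cs);print(r,[onz(W,*r[0],z)[:2].round(1) for z in(75,85,90)])
m=mask(W,(170,120,100),(180,255,255),(295,108,65,65))|mask(W,(0,150,100),(6,255,255),(295,108,65,65))
cs=max(cv2.findContours(m,cv2.RETR_EXTERNAL,cv2.CHAIN_APPROX_NONE)[0],key=cv2.contourArea)
e=cv2.fitEllipse(cs);print(e,[onz(W,*e[0],z)[:2].round(1) for z in(55,60)])
print(onz(W,388.5,239,72))
```

```text
((326.5, 139.5), (25.39925193786621, 25.6201171875), 6.340191841125488) [array([ 602.9, -122.8]), array([ 603. , -122.8]), array([ 603. , -122.8])]
((326.4853210449219, 139.06146240234375), (39.43292236328125, 40.10755157470703), 163.57244873046875) [array([ 602.9, -123. ]), array([ 602.9, -123. ])]
[561.5709379  -58.74205472  72.        ]
```

View pics/r4.png

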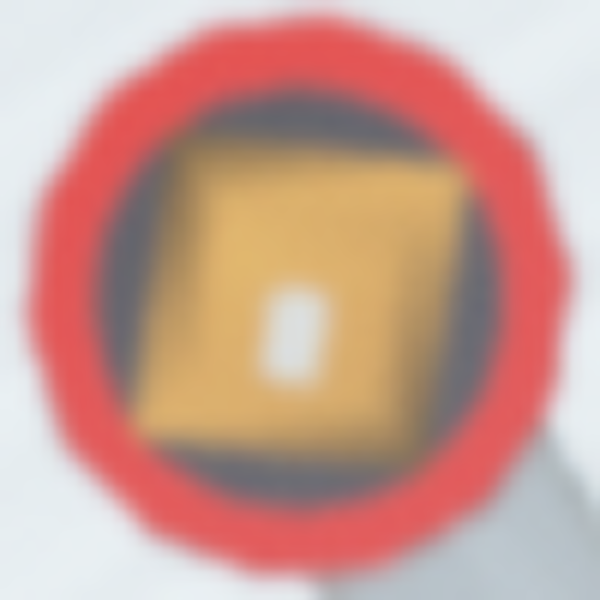

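Run:
```python
from h import *
W=dict(np.load("w4.npz"))
m=mask(W,(5,180,120),(20,255,255),(290,250,70,70))
for row in range(282,312,6):
    x=np.where(m[row])[0];print(row,x.min(),x.max())
crop(W,290,245,72,60,10,"pics/bar4.png")
M=W["cam_to_world"]
# bar top front edge etc: tool-y at tool z=-32 -> world z=182 ; foot top z=144
for u,v,z in((326.5,285,182),(301,270,144),(354,270,144)):
    p=onz(W,u,v,z);print(p, 'tool y',604.83-p[0],'tool x',-50.12-p[1])
D=grab("side")
print(tri((W,326.5,139.5),(D,376,266.6)))
```

```text
Traceback (most recent call last):
ValueError: zero-size array to reduction operation minimum which has no identity
```

Run:
```python
from h import *
W=dict(np.load("w4.npz"))
m=mask(W,(3,150,100),(22,255,255),(290,250,70,70))
for row in range(262,312,6):
    x=np.where(m[row])[0]
    if len(x):print(row,x.min(),x.max())
crop(W,290,245,72,60,10,"pics/bar4.png")
for u,v,z in((326.5,285,182),(301,270,144),(354,270,144)):
    p=onz(W,u,v,z);print(p, 'tool y',604.83-p[0],'tool x',-50.12-p[1])
D=grab("side")
print(tri((W,326.5,139.5),(D,376,266.6)))
```

```text
274 322 336
280 311 340
286 311 340
292 311 341
298 311 341
304 311 341
310 310 341
[603.06147424 -70.31760132 182.        ] tool y 1.768525759242948 tool x 20.19760132313153
[615.210167   -62.65630808 144.        ] tool y -10.380167000561869 tool x 12.536308077899953
[589.84973514 -62.65896006 144.        ] tool y 14.980264858711962 tool x 12.53896005519914
(array([ 603.25403184, -122.95460359,   97.2389391 ]), [np.float64(0.3071345375736648), np.float64(0.3071345375736263)])
```

View pics/bar4.png

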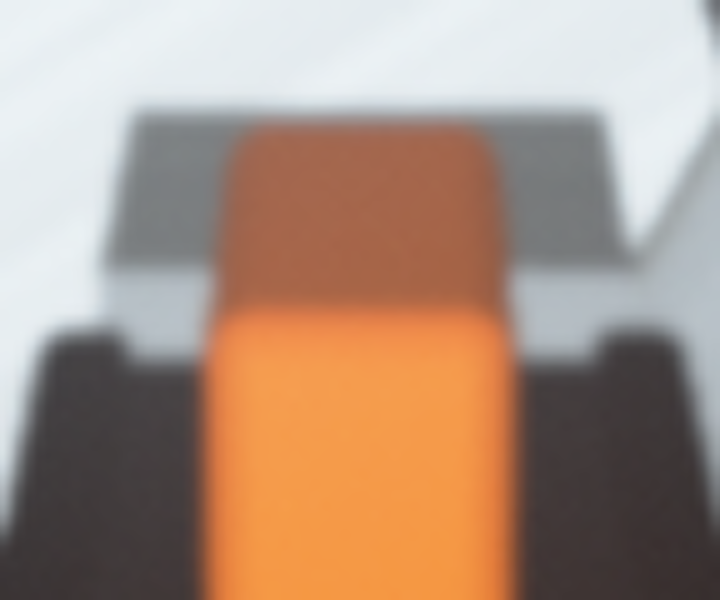

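Run:
```python
from h import *
W=dict(np.load("w4.npz"))
for u,v,z in((303,255.8,118.5),(350.5,255.8,118.5),(301,271.8,144.5),(353,271.8,144.5),(326,275.8,182.5)):
    p=onz(W,u,v,z);print('tool y',604.83-p[0],'tool x',-50.12-p[1])
print(onz(W,326.5,139.8,95))
```

```text
tool y -10.946922393448858 tool x 11.591230409407302
tool y 14.93075439603274 tool x 11.593354571313021
tool y -10.361071091317285 tool x 11.80442172905984
tool y 14.481178034576828 tool x 11.807179315525175
tool y 1.5806305554755227 tool x 24.059406794090258
[ 602.96783944 -122.6678811    95.        ]
```

Relative measurement in the same view puts the key centre at tool (−1.1, 2.0) and the red nut at (72.6, 1.85). So I shift x by +7.37 cm and turn +0.125.

Emit:
{"method": "apply_moves", "body": {"targets": [[0,3.7,0,0,0,0,0],[0,3.67,-0.02,0,0,0,0],[0,0,0,0,0,0,0.125],[0,0,0,0.9,0,0,0],[0,0,0,0,0,0,0],[0,0,0,0,0,0,0]]}}

```text
clock: 7.95
ee_pos: [604.7, -123.2, 140.7]
eef_rot: [-0.662, 0.749, -0.0, 0.0]
contact_force: [0.0, 0.0, -1.7]
gripper_width: 11.8
```

Run:
```python
from h import *
o=robot.get_obs();print(o["joint_pos"],o["ee_pos"],o["contact_force"])
D=grab("side");S=grab("scene")
f=lambda c,u,v:cv2.resize(c["pixels"][v-30:v+30,u-30:u+30,::-1],None,fx=6.6,fy=6.6,interpolation=cv2.INTER_CUBIC)
cv2.imwrite("pics/r5.png",np.hstack([f(D,376,265),f(S,225,220)]))
```

```text
[ 6.10007295e-02  4.37368775e-01 -1.25732473e-01  1.49942718e-04
 -1.00747426e+00 -1.84042027e-01] [ 604.65932845 -123.2062201   140.72226403] [ 0.0468815   0.03792565 -1.73974188]
```

View pics/r5.png

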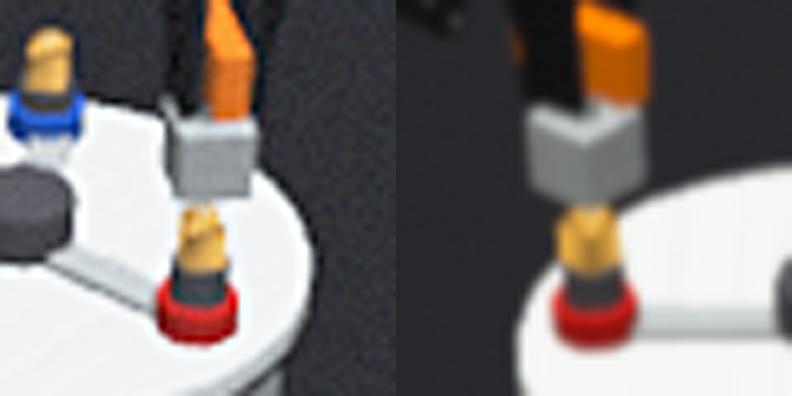

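Scene shows foot and nut coaxial (x≈588). Side suggests at most about 1 mm to the right. I'll nudge slightly and descend gently.

Emit:
{"method": "apply_moves", "body": {"targets": [[0,0,0.05,0.4,0,0,0],[0,0,0,0.3,0,0,0],[0,0,0,0.3,0,0,0],[0,0,0,0.2,0,0,0],[0,0,0,0,0,0,0]]}}

```text
clock: 8.68
ee_pos: [603.9, -123.8, 128.3]
eef_rot: [-0.662, 0.75, 0.0, -0.0]
contact_force: [-0.3, 0.4, -2.1]
gripper_width: 11.4
```

Emit:
{"method": "apply_moves", "body": {"targets": [[0,0,0,0.25,0,0,0],[0,0,0,0.25,0,0,0],[0,0,0,0,0,0,0]]}}

```text
clock: 9.05
ee_pos: [603.8, -123.8, 123.2]
eef_rot: [-0.662, 0.75, 0.0, -0.0]
contact_force: [0.2, 0.3, -2.1]
gripper_width: 11.5
```

Emit:
{"method": "apply_moves", "body": {"targets": [[0,0,0,0.25,0,0,0],[0,0,0,0.25,0,0,0],[0,0,0,0,0,0,0]]}}

```text
clock: 9.43
ee_pos: [603.8, -123.8, 118.2]
eef_rot: [-0.662, 0.75, 0.0, -0.0]
contact_force: [-0.8, -0.4, -2.6]
gripper_width: 12.0
```

Run:
```python
from h import *
o=robot.get_obs();print(o["ee_pos"],o["contact_force"],o["wrist_torque"])
D=grab("side");S=grab("scene")
f=lambda c,u,v:cv2.resize(c["pixels"][v-30:v+30,u-30:u+30,::-1],None,fx=6.6,fy=6.6,interpolation=cv2.INTER_CUBIC)
cv2.imwrite("pics/r6.png",np.hstack([f(D,376,265),f(S,225,220)]))
```

```text
[ 603.82091135 -123.77337764  118.18917705] [-0.76780132 -0.35902949 -2.56643816] [-0.02104213 -0.02374585  0.02196007]
```

View pics/r6.png

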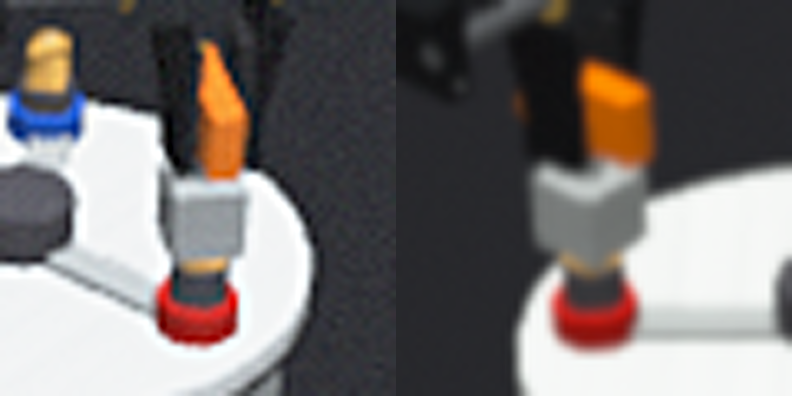

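The socket is going over the nut with no extra force. Continuing down to feel slide and bite.

Emit:
{"method": "apply_moves", "body": {"targets": [[0,0,0,0.2,0,0,0],[0,0,0,0.2,0,0,0],[0,0,0,0,0,0,0]]}}

```text
clock: 9.9
ee_pos: [603.9, -123.8, 114.3]
eef_rot: [-0.662, 0.75, 0.0, -0.0]
contact_force: [-0.1, -1.3, -2.5]
gripper_width: 11.6
```

Emit:
{"method": "apply_moves", "body": {"targets": [[0,0,0,0.2,0,0,0],[0,0,0,0,0,0,0]]}}

```text
clock: 10.15
ee_pos: [604.2, -123.8, 112.7]
eef_rot: [-0.662, 0.75, -0.0, 0.0]
contact_force: [0.1, 0.9, -1.0]
gripper_width: 11.8
```

Emit:
{"method": "apply_moves", "body": {"targets": [[0,0,0,0.2,0,0,0],[0,0,0,0,0,0,0]]}}

```text
clock: 10.4
ee_pos: [604.3, -123.8, 110.6]
eef_rot: [-0.662, 0.75, -0.0, 0.0]
contact_force: [-0.8, 0.4, -0.9]
gripper_width: 11.9
```

Emit:
{"method": "apply_moves", "body": {"targets": [[0,0,0,0.1,0,0,0],[0,0,0,0.1,0,0,0],[0,0,0,0,0,0,0]]}}

```text
clock: 10.78
ee_pos: [604.2, -123.8, 108.5]
eef_rot: [-0.662, 0.75, -0.0, 0.0]
contact_force: [-0.4, -0.9, -0.8]
gripper_width: 11.3
```

Emit:
{"method": "apply_moves", "body": {"targets": [[0,0,0,0.1,0,0,0],[0,0,0,0,0,0,0]]}}

```text
clock: 11.02
ee_pos: [604.2, -123.8, 107.5]
eef_rot: [-0.662, 0.75, -0.0, 0.0]
contact_force: [0.2, -1.9, -0.6]
gripper_width: 11.8
```

Emit:
{"method": "apply_moves", "body": {"targets": [[0,0,0,0.1,0,0,0],[0,0,0,0,0,0,0]]}}

```text
clock: 11.28
ee_pos: [604.2, -123.7, 106.5]
eef_rot: [-0.662, 0.75, -0.0, 0.0]
contact_force: [0.3, -1.2, -0.7]
gripper_width: 11.7
```

Emit:
{"method": "apply_moves", "body": {"targets": [[0,0,0,0.1,0,0,0],[0,0,0,0,0,0,0]]}}

```text
clock: 11.52
ee_pos: [604.1, -123.8, 105.5]
eef_rot: [-0.662, 0.75, -0.0, 0.0]
contact_force: [0.3, -0.3, -1.1]
gripper_width: 11.8
```

Run:
```python
from h import *
o=robot.get_obs();print(o["ee_pos"],o["contact_force"],o["wrist_torque"])
D=grab("side");S=grab("scene")
f=lambda c,u,v:cv2.resize(c["pixels"][v-30:v+30,u-30:u+30,::-1],None,fx=6.6,fy=6.6,interpolation=cv2.INTER_CUBIC)
cv2.imwrite("pics/r7.png",np.hstack([f(D,376,265),f(S,225,220)]))
```

```text
[ 604.08756682 -123.76796594  105.47437004] [ 0.30492742 -0.2686673  -1.05689853] [-0.05673751 -0.13842549  0.04067662]
```

View pics/r7.png

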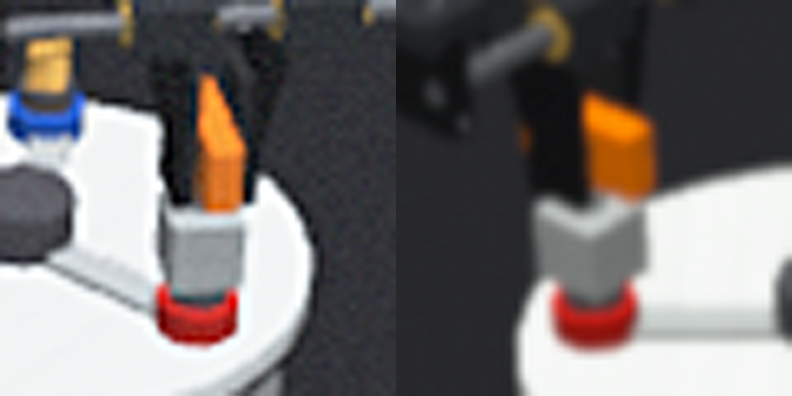

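The nut slides down: the sleeve is less exposed and the brass is hidden. Force has gone from −2.3 to −0.9, so about 1.5 N drag. Continuing in 1 mm steps.

Emit:
{"method": "apply_moves", "body": {"targets": [[0,0,0,0.1,0,0,0],[0,0,0,0,0,0,0]]}}

```text
clock: 11.88
ee_pos: [604.0, -123.7, 104.4]
eef_rot: [-0.662, 0.75, 0.0, -0.0]
contact_force: [1.3, 0.4, -0.5]
gripper_width: 11.7
```

Emit:
{"method": "apply_moves", "body": {"targets": [[0,0,0,0.1,0,0,0],[0,0,0,0,0,0,0]]}}

```text
clock: 12.12
ee_pos: [604.0, -123.8, 103.5]
eef_rot: [-0.662, 0.75, 0.0, -0.0]
contact_force: [0.0, 0.3, -1.4]
gripper_width: 11.9
```

Emit:
{"method": "apply_moves", "body": {"targets": [[0,0,0,0.1,0,0,0],[0,0,0,0,0,0,0]]}}

```text
clock: 12.38
ee_pos: [604.1, -123.8, 102.8]
eef_rot: [-0.662, 0.75, -0.0, -0.0]
contact_force: [-0.5, 0.8, 1.4]
gripper_width: 11.7
```

Emit:
{"method": "apply_moves", "body": {"targets": [[0,0,0,0.05,0,0,0],[0,0,0,0,0,0,0]]}}

```text
clock: 12.62
ee_pos: [604.1, -123.8, 102.5]
eef_rot: [-0.662, 0.75, -0.0, 0.0]
contact_force: [-0.6, -0.4, 4.1]
gripper_width: 11.8
```

Emit:
{"method": "apply_moves", "body": {"targets": [[0,0,0,0.05,0,0,0],[0,0,0,0,0,0,0]]}}

```text
clock: 12.88
ee_pos: [604.2, -123.8, 102.3]
eef_rot: [-0.662, 0.75, -0.0, 0.0]
contact_force: [-1.2, 0.3, 5.9]
gripper_width: 11.8
```

It bit at TCP z≈102.8, and net push is now about 8 N. I'll add a little and turn clockwise by 1.72 in small rows (a quarter turn plus the socket play), watching force partway.

Emit:
{"method": "apply_moves", "body": {"targets": [[0,0,0,0.03,0,0,0],[0,0,0,0,0,0,0.1],[0,0,0,0,0,0,0.1],[0,0,0,0,0,0,0.1],[0,0,0,0,0,0,0.1],[0,0,0,0,0,0,0]]}}

```text
clock: 13.62
ee_pos: [604.1, -124.1, 102.1]
eef_rot: [-0.499, 0.866, -0.0, 0.0]
contact_force: [-2.4, 0.2, 6.2]
gripper_width: 11.8
```

Run:
```python
from h import *
o=robot.get_obs();print(o["ee_pos"],o["contact_force"],o["wrist_torque"],o["joint_pos"])
```

```text
[ 604.10811241 -124.06299389  102.13392263] [-2.36776763  0.1826874   6.1721921 ] [0.06546491 0.57383765 0.05222457] [ 5.98729415e-02  4.75979994e-01 -1.70876128e-01  7.72466117e-04
 -9.23627175e-01 -5.85604401e-01]
```

Emit:
{"method": "apply_moves", "body": {"targets": [[0,0.01,0.02,0,0,0,0.1],[0,0.01,0.02,0,0,0,0.1],[0,0,0,0,0,0,0.1],[0,0,0,0,0,0,0.1],[0,0,0,0,0,0,0.1],[0,0,0,0,0,0,0.1],[0,0,0,0,0,0,0]]}}

```text
clock: 14.5
ee_pos: [603.4, -123.6, 102.1]
eef_rot: [-0.221, 0.975, 0.0, -0.0]
contact_force: [-2.1, 1.2, 6.9]
gripper_width: 11.5
```

Emit:
{"method": "apply_moves", "body": {"targets": [[0,0,0,0,0,0,0.1],[0,0,0,0,0,0,0.1],[0,0,0,0,0,0,0.1],[0,0,0,0,0,0,0.1],[0,0,0,0,0,0,0.1],[0,0,0,0,0,0,0.1],[0,0,0,0,0,0,0.1],[0,0,0,0,0,0,0.02],[0,0,0,0,0,0,0]]}}

```text
clock: 15.62
ee_pos: [603.1, -122.8, 102.0]
eef_rot: [0.137, 0.991, 0.0, -0.001]
contact_force: [-2.5, 4.7, 7.7]
gripper_width: 11.8
```

Run:
```python
from h import *
o=robot.get_obs();print(o["ee_pos"],o["contact_force"],o["wrist_torque"],o["joint_pos"],R.from_quat(o["eef_rot"]).as_matrix()[:,0])
```

```text
[ 603.07613478 -122.75438524  101.98660721] [-2.47476379  4.67522982  7.65906676] [1.33076467 0.94030188 0.00646215] [ 6.12717201e-02  4.74942610e-01 -1.72318336e-01 -1.42018292e-03
 -9.24329133e-01 -1.90515964e+00] [-0.96270998  0.27053324  0.00112204]
```

Key turned 98.4°. Side load is about 5 N, so I'll relieve it, back off inside the play, then lift clear.

Emit:
{"method": "apply_moves", "body": {"targets": [[0,0.06,0.06,0,0,0,0],[0,0,0,0,0,0,-0.06],[0,0,0,0,0,0,-0.06],[0,0,0,0,0,0,0]]}}

```text
clock: 16.12
ee_pos: [603.5, -123.0, 102.2]
eef_rot: [0.077, 0.997, -0.0, 0.0]
contact_force: [-1.3, 0.5, 6.2]
gripper_width: 12.0
```

Emit:
{"method": "apply_moves", "body": {"targets": [[0,0,0,-0.5,0,0,0],[0,0,0,-0.5,0,0,0],[0,0,0,-0.8,0,0,0],[0,0,0,-1,0,0,0],[0,0,0,-1,0,0,0],[0,0,0,-1.2,0,0,0]]}}

```text
clock: 16.88
ee_pos: [603.1, -123.0, 152.1]
eef_rot: [0.077, 0.997, 0.0, 0.0]
contact_force: [-0.5, 1.4, -1.7]
gripper_width: 11.9
```

Emit:
{"method": "apply_moves", "body": {"targets": [[0,0,0,0,0,0,-0.172],[0,0,0,0,0,0,-0.172],[0,0,0,0,0,0,-0.172],[0,0,0,0,0,0,-0.172],[0,0,0,0,0,0,-0.172],[0,0,0,0,0,0,-0.172],[0,0,0,0,0,0,-0.172],[0,0,0,0,0,0,-0.172],[0,0,0,0,0,0,-0.172],[0,0,0,0,0,0,-0.172],[0,-3.65,-0.1,0,0,0,0],[0,-3.65,0,0,0,0,0],[0,0,0,0,0,0,0],[0,0,0,0,0,0,0]]}}

```text
clock: 18.62
ee_pos: [604.6, -50.1, 151.7]
eef_rot: [-0.705, 0.709, -0.0, 0.0]
contact_force: [0.3, -0.3, -1.3]
gripper_width: 11.5
```

```bash
cat > nut.py <<'E'
from h import *
import sys
name,u,v=sys.argv[1],None,None
o=robot.get_obs();print(o["ee_pos"],o["contact_force"],R.from_quat(o["eef_rot"]).as_matrix()[:,0],o["joint_pos"][5])
W=grab("wrist");np.savez(name+".npz",**W)
cv2.imwrite(f"pics/{name}.png",W["pixels"][:,:,::-1])
D=grab("side");S=grab("scene")
f=lambda c,u,v:cv2.resize(c["pixels"][v-20:v+20,u-20:u+20,::-1],None,fx=10,fy=10,interpolation=cv2.INTER_CUBIC)
(a,b),(c,d)=((376,275),(225,230)) if name[0]=="r" else ((319,268),(279,215))
cv2.imwrite(f"pics/{name}_s.png",np.hstack([f(D,a,b),f(S,c,d)]))
E
python3 nut.py r8
```

```text
[604.64790926 -50.07244306 151.73835902] [ 0.26297246 -0.25875623 -1.26900324] [-4.62549302e-03 -9.99989298e-01  9.17394976e-05] -0.1887193208220279
```

View pics/r8.png

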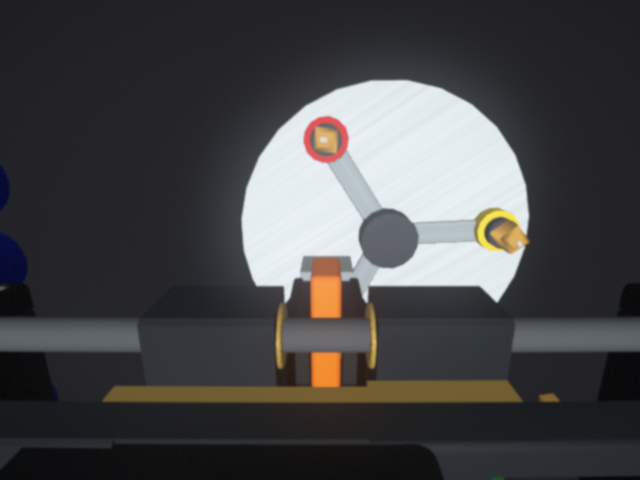

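View pics/r8_s.png

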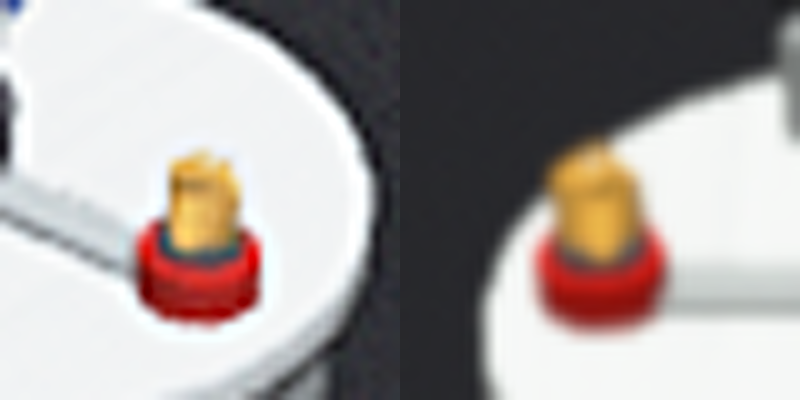

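The nut stayed down. Next, its angle.

Run:
```python
from h import *
W=dict(np.load("r8.npz"))
crop(W,302,115,50,50,12,"pics/r8c.png")
for f in("w4.npz","r8.npz"):
    W=dict(np.load(f))
    for s in(60,80,100):
        m=mask(W,(8,s,100),(25,255,255),(305,118,45,45));cs=max(cv2.findContours(m,cv2.RETR_EXTERNAL,cv2.CHAIN_APPROX_NONE)[0],key=cv2.contourArea)
        print(f,cv2.minAreaRect(cs))
```

```text
w4.npz ((326.4769592285156, 139.68463134765625), (25.427120208740234, 26.295364379882812), 7.125016689300537)
w4.npz ((326.5, 139.5), (25.53108024597168, 25.168933868408203), 5.19442892074585)
w4.npz ((326.5, 139.5), (23.0, 27.0), 90.0)
r8.npz ((325.5013732910156, 139.4737548828125), (24.071945190429688, 26.226856231689453), 3.012787342071533)
r8.npz ((325.0983581542969, 139.4180450439453), (23.991973876953125, 25.44054412841797), 5.19442892074585)
r8.npz ((325.5, 139.5), (27.0, 21.0), 90.0)
```

View pics/r8c.png

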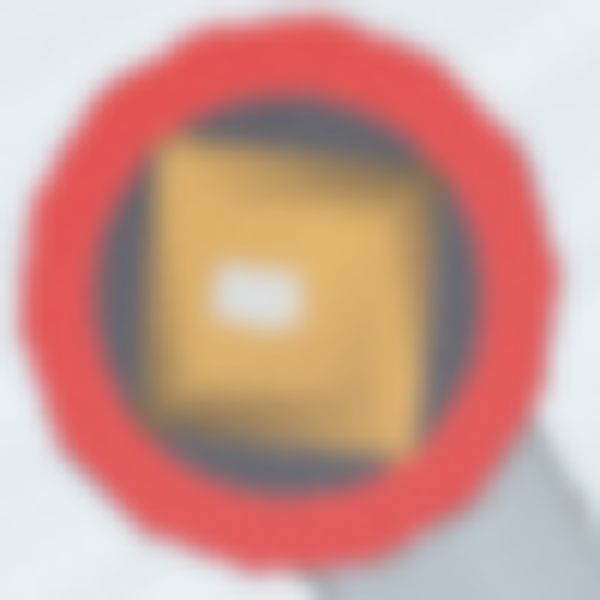

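The mark moved from bottom to left, and the edge angles are 7.3° → 6.3°, so red turned ≈ 90° ± 2°. Now I'll go over the yellow nut.

Emit:
{"method": "apply_moves", "body": {"targets": [[0,-3.2,5.0,0,0,0,0],[0,-3.2,5.0,0,0,0,0],[0,0,2.1,0,0,0,0],[0,0,0,0,0,0,0],[0,0,0,0,0,0,0]]}}

```text
clock: 19.4
ee_pos: [485.0, 14.3, 151.7]
eef_rot: [-0.705, 0.709, -0.001, 0.001]
contact_force: [-0.0, -0.2, -2.5]
gripper_width: 11.8
```

```bash
python3 nut.py y1
python3 - <<'E'
from h import *
W=dict(np.load("y1.npz"))
m=mask(W,(25,120,100),(35,255,255),(280,90,100,100));print(blobs(m))
cs=max(cv2.findContours(m,cv2.RETR_EXTERNAL,cv2.CHAIN_APPROX_NONE)[0],key=cv2.contourArea)
e=cv2.fitEllipse(cs);print(e)
u,v=map(int,e[0]);print(u-25,v-25);crop(W,u-25,v-25,50,50,12,"pics/y1c.png")
E
```

```text
[484.98188794  14.30851111 151.71789215] [-0.02923789 -0.21108459 -2.50499453] [-5.63390069e-03 -9.99984111e-01 -1.91241445e-04] -0.3713540496819837
[([304, 113, 44, 45, 614], [326.1, 134.8])]
((325.91351318359375, 134.95657348632812), (42.476837158203125, 43.52872085571289), 1.360615611076355)
300 109
```

View pics/y1c.png

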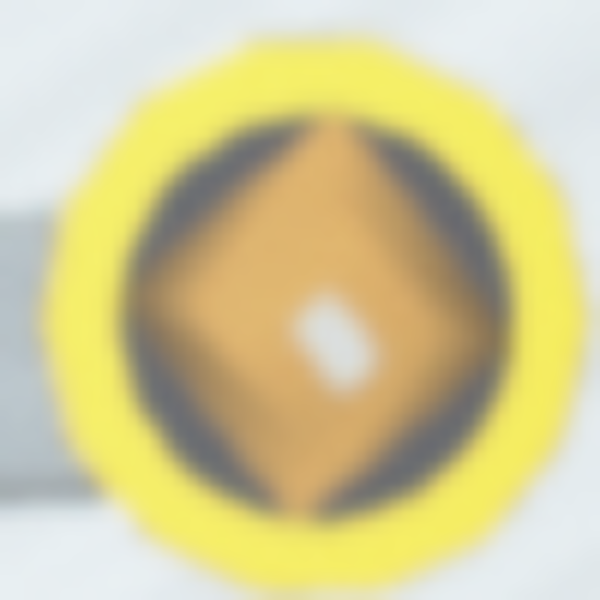

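View pics/y1.png

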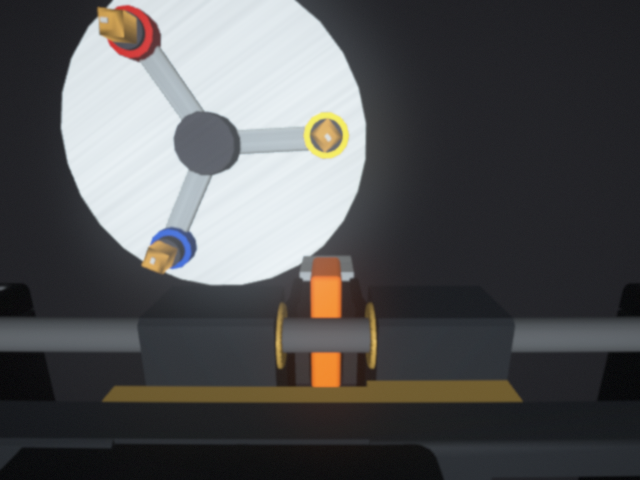

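Run:
```python
from h import *
W=dict(np.load("y1.npz"))
o=robot.get_obs();Rm=R.from_quat(o["eef_rot"]).as_matrix();T=o["ee_pos"]
for p in ((326.25,135.25),(325.9,135.0)):
  for z in (85,92):
    t=Rm.T@(onz(W,*p,z)-T);print(z,t,onz(W,*p,z))
n=Rm.T@(onz(W,326.2,135.2,90)-T)-np.array([-0.3,1.6,0])
N=Rm@n+T; print("nut true",N)
R2=Rm@R.from_rotvec([0,0,-0.688]).as_matrix()
T2=N-R2@np.array([-0.8,0,0]);print("TCP target",T2,"shift in current tool",(Rm.T@(T2-T))/10)
D=grab("side");print(tri((W,326.2,135.2),(D,319-20+446/600*40/ .5*0.5-20+0,0)) if 0 else "")
```

```text
85 [75.07128358  1.42361461 66.15050013] [482.92206801 -60.76825926  85.        ]
92 [75.01543828  1.42298423 59.15049726] [482.92150304 -60.71205567  92.        ]
85 [75.21346987  1.21675162 66.15055266] [483.12806925 -60.91169124  85.        ]
92 [75.15329153  1.22242527 59.1505482 ] [483.12122651 -60.85111664  92.        ]
nut true [484.54857758 -61.06576713  90.0003659 ]
TCP target [485.05283379 -61.68683529  90.0005085 ] shift in current tool [ 7.5977238  -0.07137514  6.11505058]
```

View pics/y1_s.png

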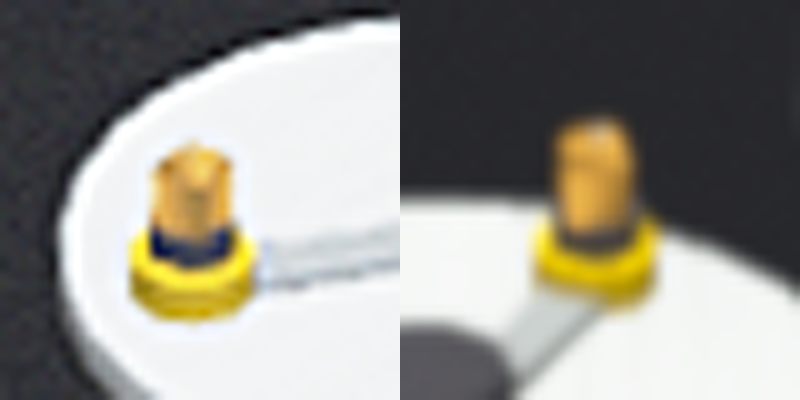

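Emit:
{"method": "apply_moves", "body": {"targets": [[0,3.8,-0.07,0,0,0,0],[0,3.8,0,0,0,0,0],[0,0,0,0,0,0,-0.172],[0,0,0,0,0,0,-0.172],[0,0,0,0,0,0,-0.172],[0,0,0,0.8,0,0,-0.172],[0,0,0,0.8,0,0,0],[0,0,0,0,0,0,0],[0,0,0,0,0,0,0]]}}

```text
clock: 20.72
ee_pos: [484.5, -61.5, 135.3]
eef_rot: [0.903, -0.43, 0.0, 0.0]
contact_force: [-0.4, -0.1, -1.1]
gripper_width: 11.9
```

Run:
```python
from h import *
o=robot.get_obs();print(o["joint_pos"],o["ee_pos"],o["contact_force"])
D=grab("side");S=grab("scene")
f=lambda c,u,v:cv2.resize(c["pixels"][v-30:v+30,u-30:u+30,::-1],None,fx=6.6,fy=6.6,interpolation=cv2.INTER_CUBIC)
cv2.imwrite("pics/y5.png",np.hstack([f(D,319,258),f(S,279,205)]))
```

```text
[ 2.07312210e-01  2.41638422e-01 -4.44940602e-01  2.40277721e-04
 -8.84211838e-01  4.74221477e-01] [484.45434047 -61.45745858 135.27885161] [-0.41910668 -0.09311043 -1.13856124]
```

View pics/y5.png

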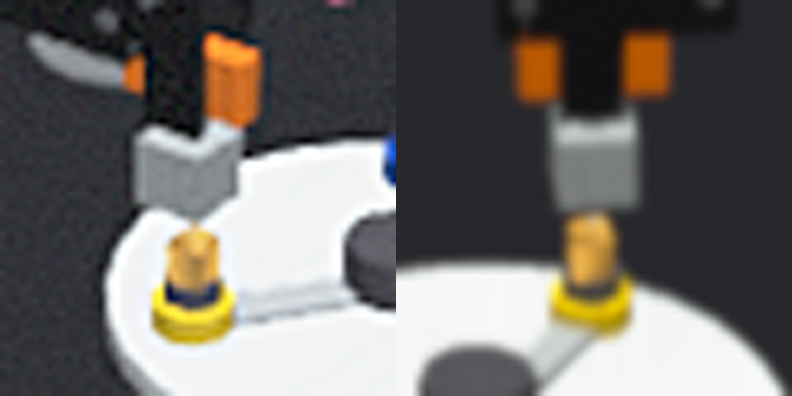

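The foot is in line with the yellow nut in both views (side x≈192, scene x≈592–596). Descending gently.

Emit:
{"method": "apply_moves", "body": {"targets": [[0,0,0,0.3,0,0,0],[0,0,0,0.3,0,0,0],[0,0,0,0.3,0,0,0],[0,0,0,0.2,0,0,0],[0,0,0,0,0,0,0]]}}

```text
clock: 21.45
ee_pos: [484.1, -61.4, 124.0]
eef_rot: [0.903, -0.429, -0.0, 0.0]
contact_force: [-0.9, -0.2, -2.6]
gripper_width: 11.7
```

Emit:
{"method": "apply_moves", "body": {"targets": [[0,0,0,0.25,0,0,0],[0,0,0,0.25,0,0,0],[0,0,0,0,0,0,0]]}}

```text
clock: 21.82
ee_pos: [484.1, -61.4, 119.0]
eef_rot: [0.903, -0.429, -0.0, 0.0]
contact_force: [0.3, -0.3, -2.2]
gripper_width: 11.8
```

Emit:
{"method": "apply_moves", "body": {"targets": [[0,0,0,0.25,0,0,0],[0,0,0,0.2,0,0,0],[0,0,0,0,0,0,0]]}}

```text
clock: 22.2
ee_pos: [484.5, -61.4, 114.7]
eef_rot: [0.903, -0.429, 0.0, -0.0]
contact_force: [0.3, -0.7, -2.5]
gripper_width: 11.5
```

Emit:
{"method": "apply_moves", "body": {"targets": [[0,0,0,0.2,0,0,0],[0,0,0,0.2,0,0,0],[0,0,0,0,0,0,0]]}}

```text
clock: 22.58
ee_pos: [484.4, -61.4, 110.7]
eef_rot: [0.903, -0.429, 0.0, -0.0]
contact_force: [1.8, -1.4, -2.7]
gripper_width: 11.5
```

Run:
```python
from h import *
o=robot.get_obs();print(o["ee_pos"],o["contact_force"],o["wrist_torque"])
D=grab("side");S=grab("scene")
f=lambda c,u,v:cv2.resize(c["pixels"][v-30:v+30,u-30:u+30,::-1],None,fx=6.6,fy=6.6,interpolation=cv2.INTER_CUBIC)
cv2.imwrite("pics/y6.png",np.hstack([f(D,319,258),f(S,279,205)]))
```

```text
[484.43951833 -61.43966978 110.70956475] [ 1.76856939 -1.39994917 -2.69025426] [-0.48070313 -0.4344289   0.01107921]
```

View pics/y6.png

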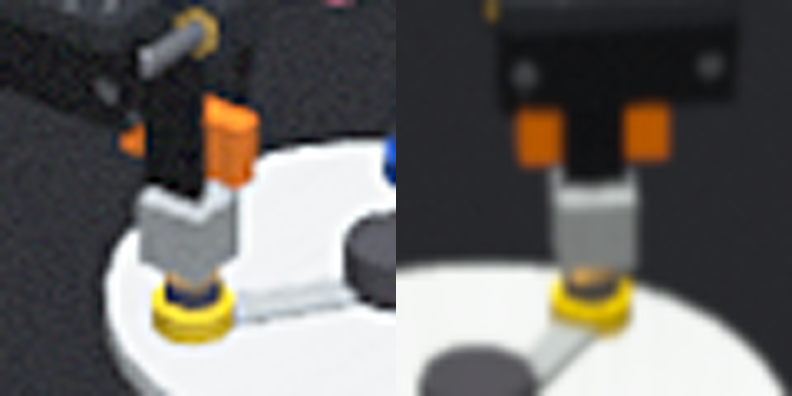

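Emit:
{"method": "apply_moves", "body": {"targets": [[0,0.04,0,0.1,0,0,0],[0,0,0,0.1,0,0,0],[0,0,0,0,0,0,0]]}}

```text
clock: 23.05
ee_pos: [484.5, -61.6, 108.7]
eef_rot: [0.903, -0.429, 0.0, -0.0]
contact_force: [1.5, -0.3, -2.1]
gripper_width: 12.2
```

Emit:
{"method": "apply_moves", "body": {"targets": [[0,0,0,0.1,0,0,0],[0,0,0,0,0,0,0]]}}

```text
clock: 23.3
ee_pos: [484.5, -61.6, 107.7]
eef_rot: [0.903, -0.429, 0.0, -0.0]
contact_force: [0.3, 0.7, -2.2]
gripper_width: 11.8
```

Emit:
{"method": "apply_moves", "body": {"targets": [[0,0,0,0.1,0,0,0],[0,0,0,0,0,0,0]]}}

```text
clock: 23.55
ee_pos: [484.5, -61.6, 106.7]
eef_rot: [0.903, -0.429, 0.0, -0.0]
contact_force: [1.0, 0.8, -1.3]
gripper_width: 12.0
```

Emit:
{"method": "apply_moves", "body": {"targets": [[0,0,0,0.1,0,0,0],[0,0,0,0,0,0,0]]}}

```text
clock: 23.8
ee_pos: [484.5, -61.7, 105.8]
eef_rot: [0.903, -0.429, 0.0, -0.0]
contact_force: [1.6, -0.3, -1.3]
gripper_width: 11.8
```

Emit:
{"method": "apply_moves", "body": {"targets": [[0,0,0,0.1,0,0,0],[0,0,0,0,0,0,0]]}}

```text
clock: 24.05
ee_pos: [484.5, -61.7, 104.8]
eef_rot: [0.903, -0.429, 0.0, -0.0]
contact_force: [0.4, 0.5, -1.2]
gripper_width: 11.6
```

Contact was at about 107, and it is sliding now. Continuing to the bite.

Emit:
{"method": "apply_moves", "body": {"targets": [[0,0,0,0.1,0,0,0],[0,0,0,0,0,0,0]]}}

```text
clock: 24.3
ee_pos: [484.5, -61.7, 103.7]
eef_rot: [0.903, -0.429, 0.0, -0.0]
contact_force: [1.0, 0.8, -1.5]
gripper_width: 11.2
```

Emit:
{"method": "apply_moves", "body": {"targets": [[0,0,0,0.1,0,0,0],[0,0,0,0,0,0,0]]}}

```text
clock: 24.55
ee_pos: [484.5, -61.7, 102.7]
eef_rot: [0.903, -0.429, 0.0, -0.0]
contact_force: [1.1, 0.5, -0.7]
gripper_width: 11.8
```

Emit:
{"method": "apply_moves", "body": {"targets": [[0,0,0,0.1,0,0,0],[0,0,0,0,0,0,0]]}}

```text
clock: 24.8
ee_pos: [484.6, -61.7, 101.9]
eef_rot: [0.903, -0.429, 0.0, -0.0]
contact_force: [1.1, 2.5, -0.0]
gripper_width: 12.0
```

Emit:
{"method": "apply_moves", "body": {"targets": [[0,0,0,0.06,0,0,0],[0,0,0,0,0,0,0]]}}

```text
clock: 25.05
ee_pos: [484.6, -61.7, 101.5]
eef_rot: [0.903, -0.429, 0.0, -0.0]
contact_force: [-0.5, 0.9, 3.9]
gripper_width: 11.9
```

Emit:
{"method": "apply_moves", "body": {"targets": [[0,0,0,0.06,0,0,0],[0,0,0,0,0,0,0]]}}

```text
clock: 25.3
ee_pos: [484.6, -61.7, 101.1]
eef_rot: [0.903, -0.429, 0.0, -0.0]
contact_force: [0.4, 1.4, 5.5]
gripper_width: 11.8
```

Bite found at ≈101.9. Now I turn a half turn plus play (3.29) in parts, compensating for the key's 0.7 mm offset in the jaws.

Emit:
{"method": "apply_moves", "body": {"targets": [[0,0,0,0.03,0,0,0],[0,0,0.008,0,0,0,0.12],[0,0,0.008,0,0,0,0.12],[0,0,0.008,0,0,0,0.12],[0,0,0.008,0,0,0,0.12],[0,0,0.008,0,0,0,0.12],[0,0,0.008,0,0,0,0.12],[0,0,0.008,0,0,0,0.12],[0,0,0,0,0,0,0]]}}

```text
clock: 26.42
ee_pos: [484.6, -62.2, 101.1]
eef_rot: [-0.649, 0.76, -0.001, 0.0]
contact_force: [-1.1, -0.3, 6.4]
gripper_width: 12.0
```

Emit:
{"method": "apply_moves", "body": {"targets": [[0,0,0.008,0,0,0,0.12],[0,0,0.008,0,0,0,0.12],[0,0,0.008,0,0,0,0.12],[0,0,0.008,0,0,0,0.12],[0,0,0.008,0,0,0,0.12],[0,0,0.008,0,0,0,0.12],[0,0,0.008,0,0,0,0.12],[0,0,0.008,0,0,0,0.12],[0,0,0,0,0,0,0]]}}

```text
clock: 27.55
ee_pos: [483.4, -61.6, 101.0]
eef_rot: [-0.225, 0.974, -0.0, -0.0]
contact_force: [-0.9, 1.6, 6.6]
gripper_width: 12.2
```

Run:
```python
from h import *
o=robot.get_obs();x=R.from_quat(o["eef_rot"]).as_matrix()[:,0];print(o["ee_pos"],o["contact_force"],o["wrist_torque"],o["joint_pos"],np.degrees(np.arctan2(x[1],x[0])))
```

```text
[483.36469214 -61.63319422 100.9557909 ] [-0.90509795  1.5503091   6.56388202] [0.46177149 0.40961816 0.02345785] [ 2.07513920e-01  2.85445857e-01 -4.90001643e-01  4.45481290e-04
 -7.95451830e-01 -1.32509647e+00] -154.01489762109185
```

Emit:
{"method": "apply_moves", "body": {"targets": [[0,0,0.008,0,0,0,0.12],[0,0,0.008,0,0,0,0.12],[0,0,0.008,0,0,0,0.12],[0,0,0.008,0,0,0,0.12],[0,0,0.008,0,0,0,0.12],[0,0,0.008,0,0,0,0.12],[0,0,0,0,0,0,0]]}}

```text
clock: 28.42
ee_pos: [483.2, -60.7, 100.9]
eef_rot: [0.133, 0.991, 0.0, -0.0]
contact_force: [-1.3, 3.5, 8.3]
gripper_width: 11.8
```

Emit:
{"method": "apply_moves", "body": {"targets": [[0,0,0.008,0,0,0,0.12],[0,0,0.008,0,0,0,0.12],[0,0,0.008,0,0,0,0.12],[0,0,0.008,0,0,0,0.12],[0,0,0.008,0,0,0,0.12],[0,0,0.008,0,0,0,0.12],[0,0,0,0,0,0,0.05],[0,0,0,0,0,0,0]]}}

```text
clock: 29.42
ee_pos: [483.7, -59.8, 100.9]
eef_rot: [0.495, 0.869, 0.001, -0.0]
contact_force: [-2.7, 5.8, 8.1]
gripper_width: 12.0
```

Run:
```python
from h import *
o=robot.get_obs();x=R.from_quat(o["eef_rot"]).as_matrix()[:,0];print(o["ee_pos"],o["contact_force"],o["wrist_torque"],o["joint_pos"],np.degrees(np.arctan2(x[1],x[0])))
```

```text
[483.68712177 -59.81303264 100.93114514] [-2.67712966  5.81971637  8.0853535 ] [ 1.73768284  0.53864639 -0.00389977] [ 2.10348203e-01  2.85407335e-01 -4.89435560e-01 -1.42190254e-03
 -7.95105584e-01 -2.81643290e+00] 120.62534726517579
```

Emit:
{"method": "apply_moves", "body": {"targets": [[0,0.09,0.01,0,0,0,0],[0,0,0,0,0,0,-0.06],[0,0,0,0,0,0,-0.06],[0,0,0,0,0,0,0]]}}

```text
clock: 29.92
ee_pos: [483.7, -59.9, 101.0]
eef_rot: [0.442, 0.897, 0.0, 0.001]
contact_force: [-0.6, 1.3, 6.9]
gripper_width: 12.1
```

Emit:
{"method": "apply_moves", "body": {"targets": [[0,0,0,-0.5,0,0,0],[0,0,0,-0.5,0,0,0],[0,0,0,-0.8,0,0,0],[0,0,0,-1,0,0,0],[0,0,0,-1,0,0,0],[0,0,0,-1.3,0,0,0],[0,0,0,0,0,0,0]]}}

```text
clock: 30.8
ee_pos: [484.1, -59.7, 152.7]
eef_rot: [0.442, 0.897, 0.001, 0.001]
contact_force: [0.9, -0.3, -2.6]
gripper_width: 11.7
```

```bash
python3 nut.py y9
```

```text
[484.09552895 -59.73512932 152.70171995] [ 0.89375724 -0.26455293 -2.62336743] [-0.608945    0.79321098 -0.00152178] -2.6981465683725285
```

View pics/y9_s.png

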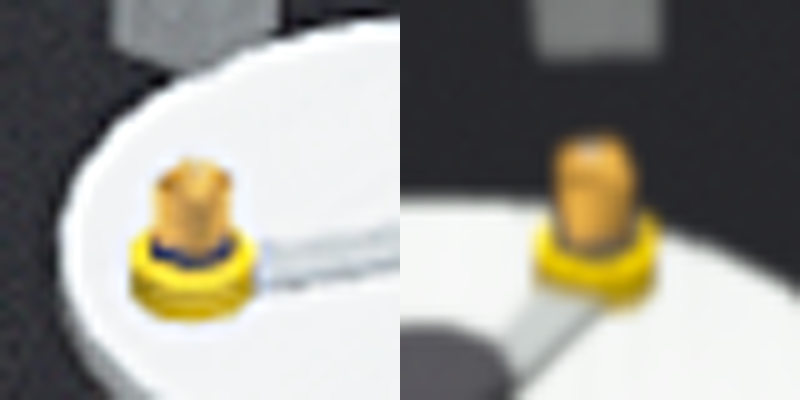

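Emit:
{"method": "apply_moves", "body": {"targets": [[0,0,0,0,0,0,-0.178],[0,0,0,0,0,0,-0.178],[0,0,0,0,0,0,-0.178],[0,0,0,0,0,0,-0.178],[0,0,0,0,0,0,-0.178],[0,0,0,0,0,0,-0.178],[0,0,0,0,0,0,-0.178],[0,0,0,0,0,0,-0.178],[0,0,0,0,0,0,-0.178],[0,0,0,0,0,0,-0.178],[0,0,0,0,0,0,-0.178],[0,0,0,0,0,0,-0.178],[0,0,0,0,0,0,-0.178],[0,0,0,0,0,0,-0.178],[0,-3.7,0,0,0,0,0],[0,-3.7,0,0,0,0,0],[0,0,0,0,0,0,0],[0,0,0,0,0,0,0]]}}

```text
clock: 33.2
ee_pos: [482.5, 14.0, 150.8]
eef_rot: [0.709, -0.705, -0.0, 0.001]
contact_force: [-0.5, -0.4, -2.5]
gripper_width: 12.0
```

```bash
python3 nut.py y10
python3 - <<'E'
from h import *
W=dict(np.load("y10.npz"))
m=mask(W,(25,120,100),(35,255,255),(280,90,100,100))
cs=max(cv2.findContours(m,cv2.RETR_EXTERNAL,cv2.CHAIN_APPROX_NONE)[0],key=cv2.contourArea)
e=cv2.fitEllipse(cs);print(e)
u,v=map(int,e[0]);crop(W,u-25,v-25,50,50,12,"pics/y10c.png")
E
```

```text
[482.49692199  14.03784539 150.78905599] [-0.51524347 -0.4074265  -2.45604644] [ 5.33679097e-03 -9.99985666e-01  4.32303817e-04] -0.36112864531081423
((322.7972412109375, 135.54830932617188), (42.73228454589844, 43.6102294921875), 2.0987637042999268)
```

View pics/y10c.png

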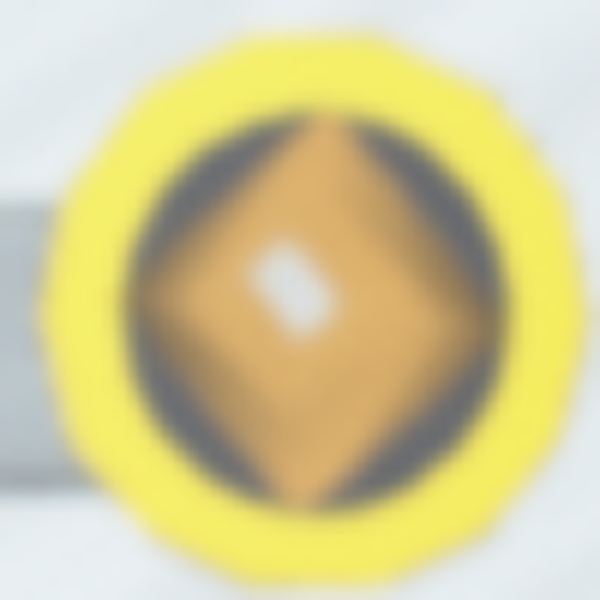

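View pics/y10.png

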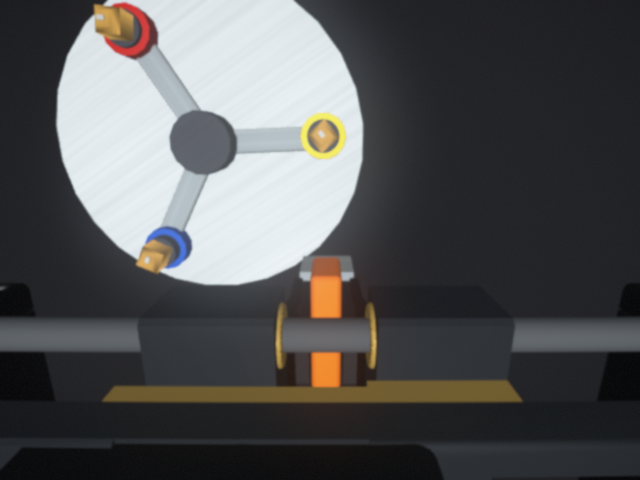

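Yellow's mark is now diagonally opposite and the corner angles are 50.6° → 48.1°, so it turned ≈ 178° ± 2°. Blue looks unchanged. Now I'll return to the stand and view it first.

Emit:
{"method": "apply_moves", "body": {"targets": [[0,-5.86,-1.0,-0.4,0,0,0],[0,-5.86,-1.0,0,0,0,0],[0,-5.86,-1.0,0,0,0,0],[0,-5.86,-1.0,0,0,0,0],[0,-5.86,-1.0,0,0,0,0],[0,0,0,0,0,0,0],[0,0,0,0,0,0,0]]}}

```text
clock: 34.22
ee_pos: [531.1, 306.6, 154.5]
eef_rot: [0.709, -0.706, -0.0, 0.001]
contact_force: [-0.5, -0.3, -2.7]
gripper_width: 11.9
```

```bash
python3 nut.py s1
python3 - <<'E'
from h import *
W=dict(np.load("s1.npz"))
o=robot.get_obs();Rm=R.from_quat(o["eef_rot"]).as_matrix();T=o["ee_pos"]
b=mask(W,(0,0,70),(180,70,180),(230,60,200,170));print(blobs(b,100))
cs=max(cv2.findContours(b,cv2.RETR_EXTERNAL,cv2.CHAIN_APPROX_NONE)[0],key=cv2.contourArea)
e=cv2.fitEllipse(cv2.convexHull(cs));p=onz(W,*e[0],3);print(e,p)
n=Rm.T@(p-T)-np.array([-.3,1.6,0]);N=Rm@n+T
print("stand true",N);print("shift",(Rm.T@(N-Rm@np.array([-.7,0,0])-T))/10)
E
```

```text
[531.11080909 306.58135396 154.47618228] [-0.493116   -0.32811727 -2.6768635 ] [ 0.00452082 -0.99998898  0.00126673] -0.782425026404868
[([230, 60, 200, 170, 25271], [331.6, 146.3]), ([293, 111, 59, 60, 400], [319.5, 137.5])]Traceback (most recent call last):
  File "<stdin>", line 6, in <module>
cv2.error: OpenCV(4.12.0) /io/opencv/modules/imgproc/src/shapedescr.cpp:361: error: (-201:Incorrect size of input array) There should be at least 5 points to fit the ellipse in function 'fitEllipseNoDirect'
```

View pics/s1.png

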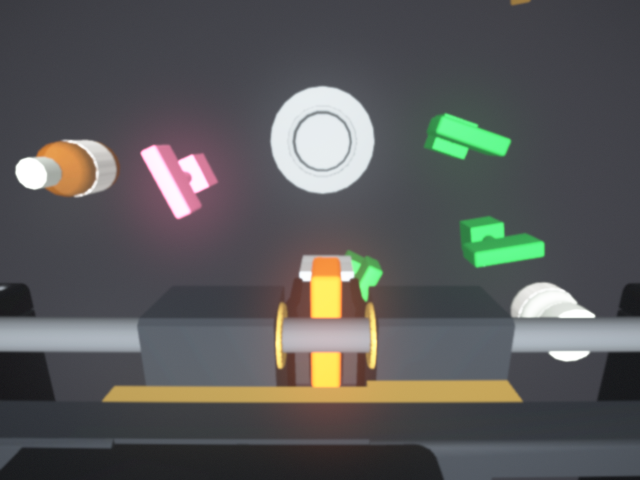

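Run:
```python
from h import *
W=dict(np.load("s1.npz"))
o=robot.get_obs();Rm=R.from_quat(o["eef_rot"]).as_matrix();T=o["ee_pos"]
b=mask(W,(0,0,130),(180,70,255),(250,70,150,140));print(blobs(b,100))
cs=max(cv2.findContours(b,cv2.RETR_EXTERNAL,cv2.CHAIN_APPROX_NONE)[0],key=cv2.contourArea)
e=cv2.fitEllipse(cv2.convexHull(cs));p=onz(W,*e[0],3);print(e,p)
n=Rm.T@(p-T)-np.array([-.3,1.6,0]);N=Rm@n+T
print("stand true",N);print("shift",(Rm.T@(N-Rm@np.array([-.7,0,0])-T))/10)
print("cup rim",onz(W,322.3,141.2,28))
```

```text
[([270, 86, 105, 108, 8928], [321.9, 139.5])]
((321.92242431640625, 139.47402954101562), (104.7609634399414, 108.25019073486328), 177.57334899902344) [532.8298248  233.91585294   3.        ]
stand true [534.43079463 233.6210728    2.99948573]
shift [ 7.28933661 -0.28541294 15.23288736]
cup rim [532.34326019 235.13537629  28.        ]
```

Two looks at the stand give (531.3,233.6) and (534.4,233.6). They differ by 3 mm in x, so I take (532.8,234), inside the cup's ±3.6 mm clearance. I'll approach just above the rim and check.

Emit:
{"method": "apply_moves", "body": {"targets": [[0,3.67,-0.17,0,0,0,0],[0,3.66,0,0,0,0,0],[0,0,0,4,0,0,0],[0,0,0,3,0,0,0],[0,0,0,1.6,0,0,0],[0,0,0,0,0,0,0]]}}

```text
clock: 35.12
ee_pos: [533.2, 233.3, 68.7]
eef_rot: [0.709, -0.706, -0.0, 0.001]
contact_force: [0.2, 0.2, -1.9]
gripper_width: 12.2
```

Run:
```python
from h import *
o=robot.get_obs();print(o["ee_pos"],o["contact_force"])
D=grab("side");S=grab("scene")
f=lambda c,u,v:cv2.resize(c["pixels"][v-30:v+30,u-30:u+30,::-1],None,fx=6.6,fy=6.6,interpolation=cv2.INTER_CUBIC)
cv2.imwrite("pics/p1.png",np.hstack([f(D,308,215),f(S,387,280)]))
```

```text
[533.18467688 233.26230731  68.6740404 ] [ 0.21553183  0.16076938 -1.92643215]
```

View pics/p1.png

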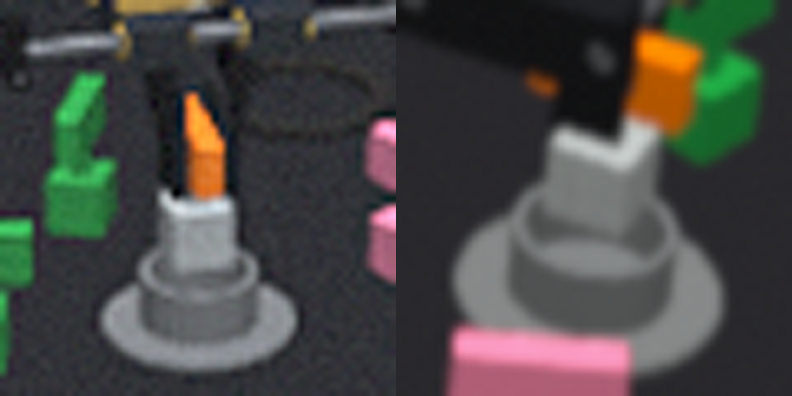

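The foot is centred on the cup in both views (side 200 vs 199, scene ~600 vs 595). Lowering.

Emit:
{"method": "apply_moves", "body": {"targets": [[0,0,0,0.4,0,0,0],[0,0,0,0.4,0,0,0],[0,0,0,0.4,0,0,0],[0,0,0,0,0,0,0]]}}

```text
clock: 35.72
ee_pos: [533.2, 233.9, 56.8]
eef_rot: [0.709, -0.705, -0.0, 0.0]
contact_force: [-0.6, -0.4, -2.6]
gripper_width: 11.9
```

Emit:
{"method": "apply_moves", "body": {"targets": [[0,0,0,0.4,0,0,0],[0,0,0,0.4,0,0,0],[0,0,0,0.4,0,0,0],[0,0,0,0,0,0,0]]}}

```text
clock: 36.22
ee_pos: [533.2, 233.9, 44.7]
eef_rot: [0.709, -0.705, -0.0, 0.001]
contact_force: [-0.1, -0.1, -3.0]
gripper_width: 11.4
```

Emit:
{"method": "apply_moves", "body": {"targets": [[0,0,0,0.2,0,0,0],[0,0,0,0.2,0,0,0],[0,0,0,0.1,0,0,0],[0,0,0,0,0,0,0]]}}

```text
clock: 36.72
ee_pos: [533.4, 234.1, 40.2]
eef_rot: [0.709, -0.705, -0.0, 0.0]
contact_force: [0.9, 0.1, -2.8]
gripper_width: 11.6
```

Emit:
{"method": "apply_moves", "body": {"targets": [[0,0,0,0.1,0,0,0],[0,0,0,0,0,0,0]]}}

```text
clock: 36.98
ee_pos: [533.4, 234.1, 39.2]
eef_rot: [0.709, -0.705, -0.0, 0.0]
contact_force: [0.2, -0.5, -3.3]
gripper_width: 11.8
```

Emit:
{"method": "apply_moves", "body": {"targets": [[0,0,0,0.07,0,0,0],[0,0,0,0,0,0,0]]}}

```text
clock: 37.22
ee_pos: [533.5, 234.1, 38.6]
eef_rot: [0.709, -0.705, 0.0, -0.0]
contact_force: [0.2, 0.0, -2.2]
gripper_width: 11.7
```

It is at floor height. I'll release, then retreat upward.

Emit:
{"method": "apply_moves", "body": {"targets": [[0.5,0,0,0.02,0,0,0],[0.5,0,0,0,0,0,0],[0.5,0,0,0,0,0,0],[0.5,0,0,0,0,0,0],[0.5,0,0,-1,0,0,0],[0.5,0,0,-3,0,0,0],[0.5,0,0,-5,0,0,0],[0.5,0,0,-5,0,0,0],[0.5,0,0,-4,0,0,0],[0.5,-4,0,0,0,0,0],[0.5,0,0,0,0,0,0]]}}

```text
clock: 38.6
ee_pos: [533.3, 275.9, 219.5]
eef_rot: [0.71, -0.705, -0.0, -0.001]
contact_force: [-0.3, -0.4, -0.6]
gripper_width: 43.1
```

Run:
```python
from h import *
o=robot.get_obs();print(o["ee_pos"],o["contact_force"],o["gripper_width"])
W=grab("wrist");cv2.imwrite("pics/f_w.png",W["pixels"][:,:,::-1])
D=grab("side");S=grab("scene")
cv2.imwrite("pics/f_d.png",D["pixels"][:,:,::-1])
f=lambda c,u,v,s:cv2.resize(c["pixels"][v-30:v+30,u-30:u+30,::-1],None,fx=6.6,fy=6.6,interpolation=cv2.INTER_CUBIC)
cv2.imwrite("pics/f_p.png",np.hstack([f(D,308,215,6.6),f(S,387,280,6.6)]))
cv2.imwrite("pics/f_s.png",S["pixels"][:,:,::-1])
f=lambda c,u,v,s:cv2.resize(c["pixels"][v-25:v+25,u-25:u+25,::-1],None,fx=8,fy=8,interpolation=cv2.INTER_CUBIC)
cv2.imwrite("pics/f_n.png",np.vstack([np.hstack([f(D,376,275,0),f(D,319,268,0)]),np.hstack([f(S,225,230,0),f(S,279,215,0)])]))
```

```text
[533.2966161  275.88406898 219.49716291] [-0.32135331 -0.41432832 -0.63197494] 43.13413705411375
```

View pics/f_p.png

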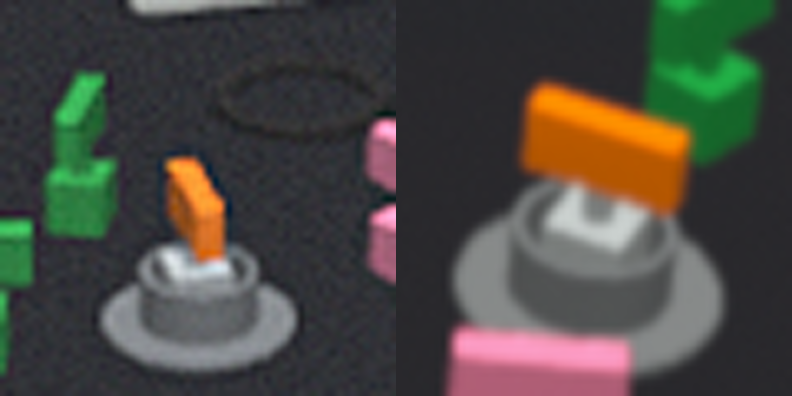

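View pics/f_s.png

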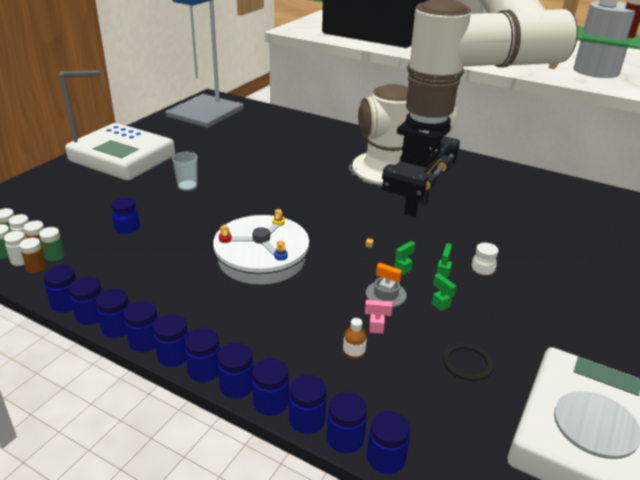

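View pics/f_n.png

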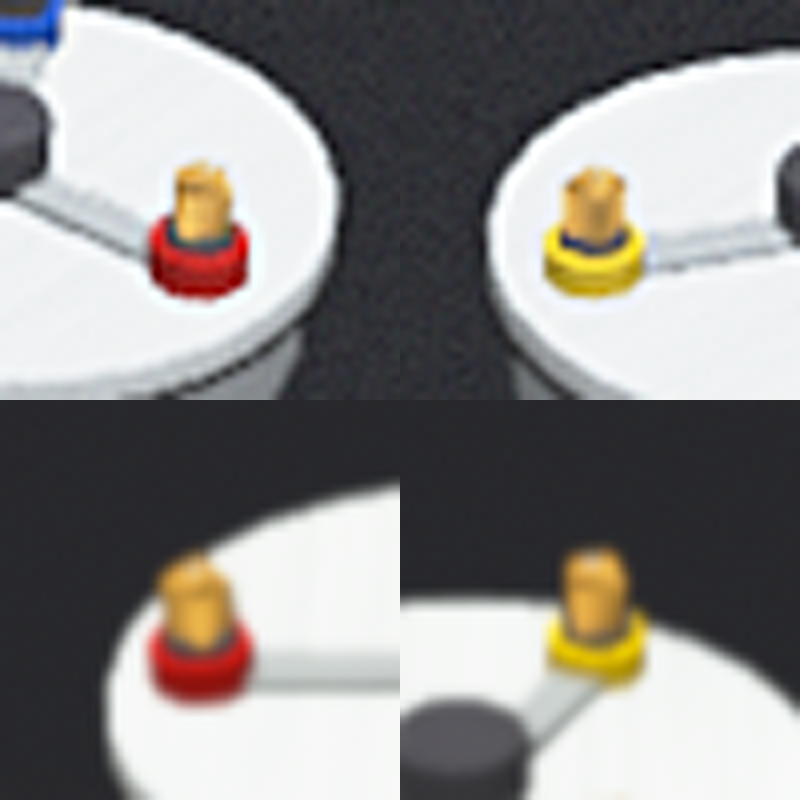

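View pics/f_w.png

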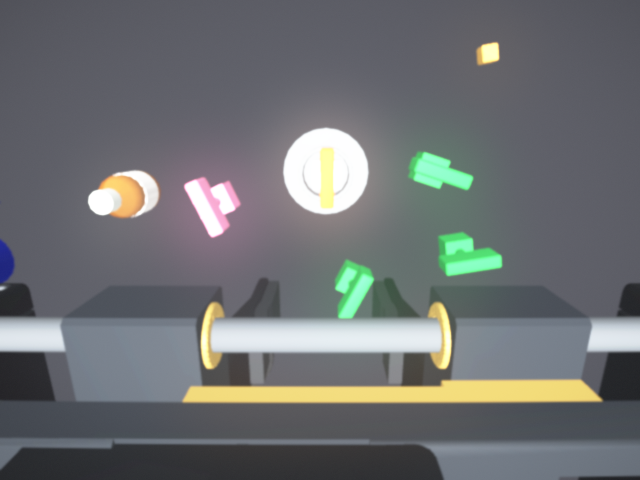

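The key stands upright in the cup at wrist (327,175), the bystanders haven't moved, and both nuts are still down. Handing in.

```bash
python3 -c "
from plant import robot
print(robot.finish_job())"
```

```text
the job is handed in; nothing more can be done
None
```

I tightened the red nut a quarter turn and then the yellow nut a half turn, both clockwise. The orange key is back upright in its grey stand and released. The job was handed in at about 38.8 s of the 72 s allowed, and it reports no verdict.

- **Pushing down:** the red nut slid about 10 mm and the yellow about 5 mm before biting on the spring. I kept a push of about 8–11 N on each all the while it turned.
- **Angles after lifting:** the wrist camera shows red turned about 90° (±2°) and yellow about 178° (±2°). Both nuts stayed down when the key came off.
- **Left alone:** the blue nut was never touched. The final pictures show the bottle, jars, beaker, ring and look-alike keys where they were, and nothing touching the robot.

**Less clean:**
- My two position readings of the stand disagreed by 3 mm in x. I used the middle value, and the key dropped in freely.
- The key sat about 0.7–1 mm off-centre in the jaws. That gave up to about 6 N of sideways load near the end of each turn, which I relieved before lifting.

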